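# Load the punch tray and hang it on the spring arm

## Robot

A 6-joint arm with a two-finger parallel gripper is mounted at the origin on the work surface. World frame = base frame: x ahead of the robot, y to its left, z up, the work surface at z = 0. Lengths are in m, angles in rad, forces in N, time in s.
With the tool pointing down it reaches from about 0.325 to 0.85 m from the base axis. Payload 4.4 kg.
Tool frame: the origin (TCP) lies at the very end of the fingers, on their centre line; the grasp point (between the pads) lies 19 mm behind it (bot.grip_point_offset is the distance from the TCP to the grasp point, in m); z points along the fingers, y is the line along which they close (so a half turn about z gives the same grasp; the last joint's range is limited). The gripper opens to 94 mm and grips with 3 to 60 N. Pads are 16 mm wide; open, the fingers measure 119 mm over their backs; the gripper's body (75 mm by 177 mm) begins 78 mm behind the grasp point.
Start: joints at [1.111, 0.207, 1.542, -0, 1.393, -0.15], TCP at [0.175, 0.548, 0.205] pointing down, gripper open.
Joint ranges: [-2.73, 2.73], [-0.86, 2.22], [0.23, 2.46], [-1.11, 4.25], [0.08, 2.63], [-2.82, 2.82]. Speed limits (rad/s): [2.79, 2.79, 3.14, 3.14, 3.14, 3.14].

## Interface

Orientations are given as a 3x3 rotation matrix whose columns are the frame's x, y, z axes.
In Python, from rig import bot gives the robot as it stands.
- The arm moves only by the tool servo_tool, never from a script. Its argument "targets" is text: rows parted by semicolons, each of 5 numbers parted by spaces: the shift along the tool's x, y, z in cm, then the turn about the tool's z in rad, then the gripper's target within -1 to 1 (shut at 1, half-way at 0, fully open at -1). A call has 1 to 12 rows; each row is the pose to reach, as a shift and turn from the pose commanded when the call began, along the tool's axes at that moment; what a row does not reach only later rows make up. A row lasts 1/10 s, in which the tool goes at most 50 mm and 8.59 degrees, less where a joint would pass 70% of its speed; a pose out of reach is approached as far as the arm can. A call with a gripper value outside its range is refused whole. The fingers move at their own pace and stop on an object; the grip force is fixed at half the most. Time passes only in rows, so rows that repeat a pose let the fingers close. It gives the time, the measured TCP pose, the force, the opening and the grip force at its end, in the units of the state.
- bot.get_obs(): the state, without advancing time (a new reading comes with each control period).
- bot.snapshot(name): name is "scene" or "top"; returns the picture (400x640x3 uint8, red, green, blue); there is no depth.
- bot.calibration(name): a dict with "fx", "fy", "cx", "cy" (pixels), "k1" (the pictures are not rectified: a ray, as slopes to the right and down, at radius r is drawn at 1 + k1 r^2 times it, then the intrinsics apply), "view" (4x4, takes a point from world to camera coordinates). Camera axes: x right, y down, z forward; pixel columns grow to the right and rows downward; lengths in m; the calibration is good to about 2 mm. A picture is of the moment at which its call begins. calibration takes no time and is no camera call.
- bot.hand_in(): hands the job in; it is judged then, once.
Trained networks look in the newest picture that a camera, given by its name, has taken for a name from the list of things; names that differ only in an ending like _2 or _b are one class to them, and where a whole thing is asked for, a point or a joint stands for the part that bears it (a point fixed in the world has none). Each returns a list of dicts, best first, with "score" (0 to 1); they miss things now and then, are a little off and sometimes report something else, mostly with a low value. They report only what shows in the picture. A call takes as long as a camera call. They do not tell look-alikes from the thing itself.
- bot.search_frame(query, camera): "at" ([x, y, z] in m, in the coordinates of the camera as it stood for that picture, good to about 4 mm: the middle of the surface that is visible of it).
The state is a dict: "t": time; "q": joint angles; "joint_velocities": joint speeds; "joint_efforts": joint torques, N m; "ee_pos": TCP position; "tcp_rot": TCP orientation; "ft_force": force on the tool from outside, world axes, zero at the start; "ft_torque": the same for the moment, N m; "finger_gap": finger opening in m; "gripper_force": force on a finger pad.
Only numpy, scipy, OpenCV 4.12 (cv2) and the standard library are available. Lean on these libraries where they do the work, as an engineer would, in place of code of your own. Each camera call takes 0.05 s, during which the arm holds its last target. There are 200 camera calls.

## Task

Put every loose stamping punch that lies on the bench into the bail-handled tray, then take the tray by its bail bar and hang the bar in the fork of the spring-balanced arm: keep hold until the arm has sunk under the full weight and is still, and only then let go. Finally push the keeper pin through the eye at the fork's tip, from the eye's outer side (the one away from the middle of the fork), until its end shows out of the far side, and leave it there; leave the other things on the bench where they are.

Things in the scene. Friction and masses are not known exactly. Their poses are not given: they have to be found in the camera images.
- punch1: Loose dark steel stamping punch lying flat: square bar 10 x 10 mm, 70 mm long, about 55 g, with a 7 mm thick nose on its last 12 mm (+x end). Origin: middle of the length, on its underside (x along the bar, z up). May be absent.
- punch2: Loose dark steel stamping punch lying flat: square bar 10 x 10 mm, 70 mm long, about 55 g, with a 7 mm thick nose on its last 12 mm (+x end). Origin: middle of the length, on its underside (x along the bar, z up). May be absent.
- punch3: Loose dark steel stamping punch lying flat: square bar 10 x 10 mm, 70 mm long, about 55 g, with a 7 mm thick nose on its last 12 mm (+x end). Origin: middle of the length, on its underside (x along the bar, z up). May be absent.
- punch4: Loose dark steel stamping punch lying flat: square bar 10 x 10 mm, 70 mm long, about 55 g, with a 7 mm thick nose on its last 12 mm (+x end). Origin: middle of the length, on its underside (x along the bar, z up). May be absent.
- tray: Steel tray 150 (x) by 190 (y) mm, 350 g; origin under its middle, z up. Floor 4 mm thick, walls 4 mm, rising to 19 mm. A bail stands over its middle: 8 mm round legs at y = +-82, x = 0, joined by a bar along y. Punches go in beside the bar, along y, at x about +-42, y about +-40 mm, spread over both sides so that it hangs level. Starts on the bench, bar roughly along world x.
- tray_bar (a point): Middle of the tray's round 10 mm bail bar, on its axis, 74 mm above the tray's underside: here the tray is gripped, fingers closing across the bar. Axes as the tray's.
- swingarm (a joint): Pitch of the spring arm, rad: 0 = empty, level, at its upper stop; grows as the fork sinks (to 0.5). The fork sinks some 10 mm per 100 g hung beyond the first 50 g, so the loaded tray sinks it 0.1 to 0.3 rad, settling in about a second. Its level hinge axis lies along y, 251 mm behind (+x of) the seat and 10 mm lower. The stand is fixed.
- seat (a point): Where the bail bar's middle rests when hung. Arm axes: x points back to the stand, y across the fork, along the hung bar, z up. Prongs 9 mm wide, 10 mm high run along x at y = +-48, tops 5 mm below this point, from a crossbar 126 mm behind. They pass inside the bail legs, under the bar and over the tray, so the bar comes over the tips from the front (-x). A low ramp lies behind the seat.
- fork_tip (a point): Middle between the two prong tips, at mid-height of the 21 mm (x and z) blocks that end them: 16.5 mm in front of the seat and 5.5 mm below it. The blocks rise 5 mm above the seat point and reach 16 mm below it; they span y = +33 to +63 mm (the eye) and y = -56 to -40 mm. Axes as the seat's.
- eye (a point): Centre of the outer mouth of the eye in the +y tip block: a square hole 13 mm wide and 30 mm long, running from here along -y, its inner mouth at y = -30 mm from here. The pin goes in along -y. Axes as the seat's.
- pin: Keeper pin lying on the bench: aluminium 30 mm cube as grip; from its +x face an 8 mm round steel rod with rounded end sticks out 82 mm; 60 g. Origin on one face of the cube (the lower one at the start), rod axis along x, 15 mm in +z from the origin. Starts pointing roughly away from the robot. Pushed in so far that the end just shows, its cube stays outside the tray's bail leg.
- pin_tip (a point): Free end of the keeper pin's rod, on its axis, 97 mm from the cube's middle along the pin's x.
- hammer: bystander: hammer lying at the back
- mallet: bystander: wooden mallet, head 50 x 90 x 50 mm, at the back
- bench_block: bystander: 70 mm square steel bench block, 35 mm high
- ring_stand: bystander: small black stand with a brass ring, 45 mm high, near the robot
- jar: bystander: jar 56 mm wide, 70 mm high
- pen: bystander: black pen 130 mm long near the robot
Mind the look-alikes: they are no part of the job. What is shaped like the punch2 but yellow is not meant. Several things have the shape of the pin; the one meant has the colours described above.

How it is judged:
On the way, in this order (a step that is already met when the one before it is completed fails the run):
1. every punch lies in the tray while the tray stands on the bench (x of punch1 in the frame of tray between -0.074 and 0.074 m and y of punch1 in the frame of tray between -0.094 and 0.094 m and z of punch1 in the frame of tray between -0.005 and 0.035 m and x of punch2 in the frame of tray between -0.074 and 0.074 m and y of punch2 in the frame of tray between -0.094 and 0.094 m and z of punch2 in the frame of tray between -0.005 and 0.035 m and x of punch3 in the frame of tray between -0.074 and 0.074 m and y of punch3 in the frame of tray between -0.094 and 0.094 m and z of punch3 in the frame of tray between -0.005 and 0.035 m and x of punch4 in the frame of tray between -0.074 and 0.074 m and y of punch4 in the frame of tray between -0.094 and 0.094 m and z of punch4 in the frame of tray between -0.005 and 0.035 m and height (world z) of tray below 0.008 m and angle between tray's own z axis and vertical below 0.1 rad), for 0.2 s.
2. the bar lies in the fork, the arm has sunk and is still, and the fingers still hold the tray (horizontal distance between tray_bar and seat below 0.015 m and distance between tray_bar and seat below 0.018 m and value of joint swingarm above 0.09 rad and angle between tray's own z axis and vertical below 0.35 rad and velocity of joint swingarm between -0.1 and 0.1 rad/s and contact force between the fingers and tray above 0.5 N), for 0.3 s.
3. the tray is let go and hangs still in the fork (horizontal distance between tray_bar and seat below 0.015 m and distance between tray_bar and seat below 0.018 m and value of joint swingarm above 0.09 rad and angle between tray's own z axis and vertical below 0.35 rad and velocity of joint swingarm between -0.1 and 0.1 rad/s and contact force between the fingers and tray below 0.1 N), for 0.4 s.
4. the pin is through the eye (x of pin_tip in the frame of eye between -0.01 and 0.01 m and z of pin_tip in the frame of eye between -0.012 and 0.012 m and y of pin_tip in the frame of eye between -0.09 and -0.032 m and angle between the x axis of pin and the y axis of eye, either way round below 0.35 rad), for 0.2 s.
At the end, for the whole second after the job is handed in: Every punch lies in the tray; the tray's bar rests within 15 mm of the fork's seat with the arm sunk by at least 0.09 rad, the tray tilted under 0.35 rad and still; the pin's end is at least 2 mm out of the far side of the eye and the pin stays there (all of step 4 and x of punch1 in the frame of tray between -0.074 and 0.074 m and y of punch1 in the frame of tray between -0.094 and 0.094 m and z of punch1 in the frame of tray between -0.005 and 0.035 m and x of punch2 in the frame of tray between -0.074 and 0.074 m and y of punch2 in the frame of tray between -0.094 and 0.094 m and z of punch2 in the frame of tray between -0.005 and 0.035 m and x of punch3 in the frame of tray between -0.074 and 0.074 m and y of punch3 in the frame of tray between -0.094 and 0.094 m and z of punch3 in the frame of tray between -0.005 and 0.035 m and x of punch4 in the frame of tray between -0.074 and 0.074 m and y of punch4 in the frame of tray between -0.094 and 0.094 m and z of punch4 in the frame of tray between -0.005 and 0.035 m and horizontal distance between tray_bar and seat below 0.015 m and distance between tray_bar and seat below 0.018 m and value of joint swingarm above 0.09 rad and angle between tray's own z axis and vertical below 0.35 rad and velocity of joint swingarm between -0.1 and 0.1 rad/s and linear speed of each of tray, pin below 0.08 m/s); the robot touches nothing.
It fails at once if a bystander is moved more than 4 cm (distance of any of hammer, mallet, bench_block, ring_stand, jar, pen from where it was at the start of the episode above 0.04 m).
Of punch1, punch2, punch3, punch4 only 2 to 4 are there at a start; the rules pass over those that are not, and their reading is None.
At some moment in a run one of punch1, punch2, punch3, punch4, pin, tray may be knocked a few centimetres aside while the robot is not near it.
Once in a run the grip may slacken for a moment while it holds something.
It also fails if it takes over 210 s, if anything falls off the work surface, if the arm or the gripper's body presses on something with over 40 N, if the wrist force passes 120 N, or if a joint passes its speed limit or range.

## Working session

There is one attempt and no reset: what is moved stays moved. The work goes in short steps, Python scripts to look and compute and a tool call to move; the robot and the scene stay as the last step left them, time stands still between calls to the robot, and variables do not carry over. Pictures are saved under pics/ and viewed, at most 14 in all, crops included, and the job is handed in when it is done.

Besides the shell and the picture viewer there is one more tool, called after "Request:" by a JSON object that holds its "name" and its "arguments", one argument or row to a line. servo_tool: Moves the arm, as the interface text tells. Its arguments: {"type":"object","properties":{"targets":{"type":"string"}},"required":["targets"]}

```bash
mkdir -p pics; ls
cat > h.py <<'E'
import numpy as np, cv2
from rig import bot
def cal(n):
    c=bot.calibration(n); return c,np.array(c["view"],float)
def c2w(n,p):
    c,V=cal(n); return (np.linalg.inv(V)@np.r_[p,1])[:3]
def w2p(n,p):
    c,V=cal(n); q=(V@np.r_[p,1])[:3]; s=q[:2]/q[2]; s=s*(1+c["k1"]*(s@s))
    return np.array([c["fx"]*s[0]+c["cx"],c["fy"]*s[1]+c["cy"]])
def p2w(n,uv,z):
    c,V=cal(n); d=np.array([(uv[0]-c["cx"])/c["fx"],(uv[1]-c["cy"])/c["fy"]]); s=d.copy()
    for _ in range(20): s=d/(1+c["k1"]*(s@s))
    R=V[:3,:3]; o=-R.T@V[:3,3]; r=R.T@np.r_[s,1]
    return o+r*(z-o[2])/r[2]
def snap(n,f=None,crop=None,k=1):
    im=bot.snapshot(n)[:,:,::-1].copy()
    if f:
        o=im if crop is None else im[crop[1]:crop[3],crop[0]:crop[2]]
        if k!=1:o=cv2.resize(o,None,fx=k,fy=k,interpolation=cv2.INTER_CUBIC)
        cv2.imwrite("pics/"+f+".png",o)
    return im
def find(q,n,m=5):
    for d in bot.search_frame(q,n)[:m]:
        w=c2w(n,d["at"]); print(q,n,round(d["score"],2),w.round(3),w2p(n,w).round(0))
E
python3 - <<'E'
from h import *
np.set_printoptions(suppress=True,precision=3)
for n in("scene","top"):
    snap(n,n+"0"); c,V=cal(n); print(n,{k:v for k,v in c.items() if k!="view"}); print(V, (-V[:3,:3].T@V[:3,3]))
    for q in("punch1","tray","pin","swingarm"): find(q,n,7)
o=bot.get_obs(); print(o["ee_pos"],o["tcp_rot"],o["t"])
E
```

```text
pics
scene {'fx': 449.0970290204767, 'fy': 449.0970290204767, 'cx': 318.36001550794754, 'cy': 196.35679640891846, 'k1': -0.10964243851446627}
[[ 0.845  0.534  0.017 -0.455]
 [ 0.329 -0.496 -0.804 -0.066]
 [-0.421  0.685 -0.595  1.542]
 [ 0.     0.     0.     1.   ]] [ 1.055 -0.846  0.872]
punch1 scene 0.61 [ 0.538 -0.481  0.008] [203. 350.]
punch1 scene 0.44 [ 0.576 -0.392  0.012] [242. 330.]
tray scene 0.94 [ 0.574 -0.114  0.006] [307. 260.]
pin scene 0.59 [0.443 0.046 0.018] [300. 210.]
pin scene 0.48 [0.318 0.164 0.016] [289. 180.]
swingarm scene 0.96 [0.646 0.285 0.207] [401. 143.]
top {'fx': 418.2434161949582, 'fy': 418.2434161949582, 'cx': 311.4812938022395, 'cy': 199.53687737463525, 'k1': -0.051426500801069114}
[[ 0.017 -1.     0.01  -0.019]
 [-0.982 -0.018 -0.19   0.531]
 [ 0.191 -0.006 -0.982  1.41 ]
 [ 0.     0.     0.     1.   ]] [0.253 0.    1.486]
punch1 top 0.4 [ 0.565 -0.393  0.008] [417. 195.]
pin top 0.66 [0.435 0.055 0.029] [293. 227.]
pin top 0.52 [0.311 0.164 0.035] [260. 263.]
swingarm top 0.71 [0.641 0.312 0.206] [212. 155.]
swingarm top 0.5 [ 0.565 -0.106  0.005] [338. 193.]
[0.175 0.548 0.205] [[-0.952  0.305 -0.   ]
 [ 0.305  0.952 -0.   ]
 [ 0.    -0.    -1.   ]] 0.5
```

View pics/scene0.png

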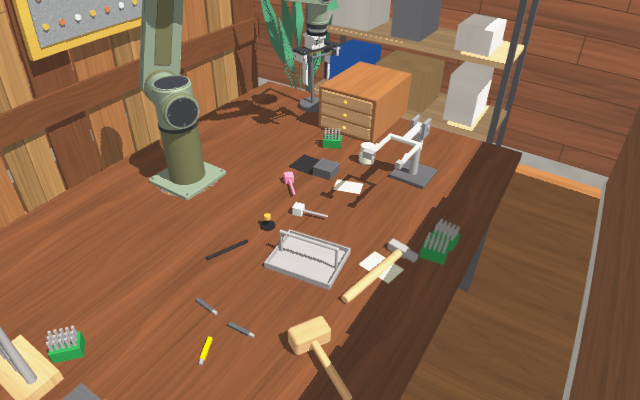

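View pics/top0.png

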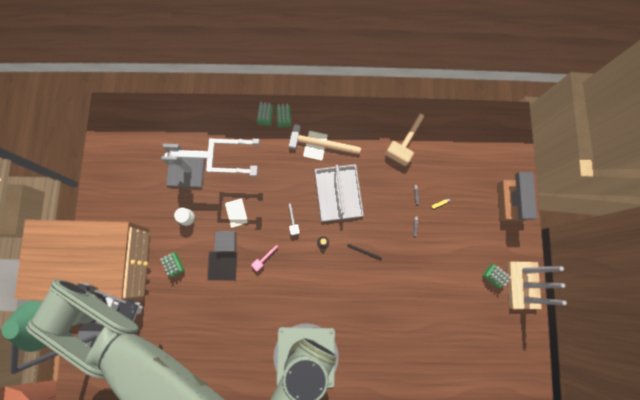

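The top view shows two dark steel punches at about (417,195) and (416,227). The look-alike punch at (440,203) is yellow. The pin with the aluminium cube and steel rod is at (293,228), and the pink one at (258,265) is a look-alike. The tray is at (339,193). The fork tips are at about (254,171) and (256,142), pointing to −y. I'll check these choices in one close crop.

Run:
```python
from h import *
T=cv2.cvtColor(bot.snapshot("top"),cv2.COLOR_RGB2BGR);S=cv2.cvtColor(bot.snapshot("scene"),cv2.COLOR_RGB2BGR)
np.save("T.npy",T);np.save("S.npy",S)
def cr(im,x,y,w,h,W,H): return cv2.resize(im[y:y+h,x:x+w],(W,H),interpolation=cv2.INTER_CUBIC)
a=np.hstack([cr(T,400,180,60,60,300,300),cr(T,240,200,100,60,500,300)])
b=np.hstack([cr(T,200,125,80,60,400,300),cr(S,350,115,80,60,400,300)])
cv2.imwrite("pics/m1.png",np.vstack([a,b]))
```

```text
(no output)
```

View pics/m1.png

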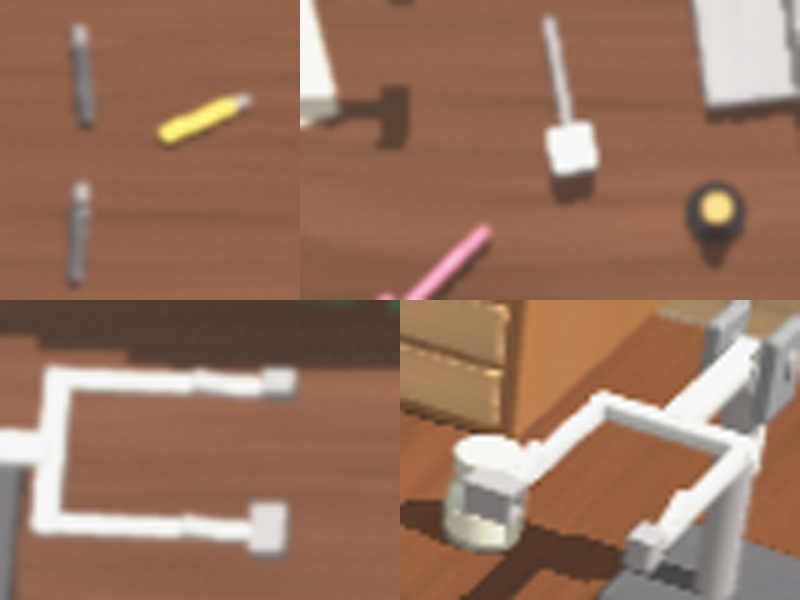

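The crop confirms the choices: dark punches at top (416.7,195) and (415.7,226.5), the yellow one rejected, and the white-and-steel pin with its tip at (289.6,203.6) and cube at about (294.4,229). The fork tip blocks are at top (253.4,170.6) (eye, near the robot) and (255.8,141.4).

```bash
cat >> h.py <<'E'
def tri(a,b):
    from scipy.optimize import least_squares
    f=lambda p:np.r_[w2p("top",p)-a,w2p("scene",p)-b]
    r=least_squares(f,[.5,0,.1]); return r.x,np.abs(r.fun).max()
E
python3 - <<'E'
from h import *
np.set_printoptions(suppress=True,precision=4)
for a,b in [((416,185.4),(417.4,204.4)),((416.3,216.6),(415,236.4))]:
    A,B=p2w("top",a,.006),p2w("top",b,.006); print("punch",A,B,(A+B)/2,np.linalg.norm(A-B),np.arctan2(*(A-B)[1::-1]))
A=p2w("top",(289.6,203.6),.015);B=p2w("top",(294.4,229.6),.028);print("pin",A,B,np.linalg.norm((A-B)[:2]),np.arctan2(*(A-B)[1::-1]))
print("eyeblk",tri((253.4,170.6),(367,153)),"oth",tri((255.8,141.4),(399.6,164)))
# tray outline
T=np.load("T.npy");S=np.load("S.npy")
hsv=cv2.cvtColor(T,cv2.COLOR_BGR2HSV)
m=((hsv[:,:,1]<60)&(hsv[:,:,2]>90)).astype(np.uint8); m[:,:310]=0;m[:,370:]=0;m[:160]=0;m[226:]=0
n,l,s,c=cv2.connectedComponentsWithStats(m);i=1+s[1:,4].argmax();print(s[i])
print(cv2.minAreaRect(np.argwhere(l==i)[:,::-1].astype(np.float32)))
bx=cv2.boxPoints(cv2.minAreaRect(np.argwhere(l==i)[:,::-1].astype(np.float32)));print(np.array([p2w("top",p,.017) for p in bx]))
cv2.imwrite("pics/tr.png",np.hstack([cv2.resize(T[155:235,305:375],(400,457),interpolation=cv2.INTER_CUBIC),cv2.resize(S[225:295,257:357],(400,457),interpolation=cv2.INTER_CUBIC)]))
for q in("tray_bar","fork_tip","eye","seat"):
  for n in("top","scene"): find(q,n,2)
E
```

```text
punch [ 0.6001 -0.3902  0.006 ] [ 0.5296 -0.3931  0.006 ] [ 0.5649 -0.3916  0.006 ] 0.07049377689174081 0.04125156014325745
punch [ 0.4849 -0.3877  0.006 ] [ 0.4134 -0.3809  0.006 ] [ 0.4492 -0.3843  0.006 ] 0.07181059006818606 -0.09450703770331549
pin [0.5223 0.0684 0.015 ] [0.4277 0.0485 0.028 ] 0.09667446410016878 0.20702705643711278
eyeblk (array([0.5899, 0.1759, 0.2065]), np.float64(0.37126322143285506)) oth (array([0.6903, 0.1747, 0.2046]), np.float64(0.5585412568728998))
[ 314  164   50   58 2311]
((338.49798583984375, 192.1844940185547), (54.55607604980469, 43.415260314941406), 82.50414276123047)
[[ 0.6551 -0.0146  0.017 ]
 [ 0.6796 -0.1713  0.017 ]
 [ 0.4806 -0.1959  0.017 ]
 [ 0.4576 -0.043   0.017 ]]
tray_bar top 0.7 [ 0.566 -0.108  0.002] [339. 193.]
tray_bar top 0.36 [0.641 0.308 0.204] [213. 155.]
tray_bar scene 0.93 [ 0.576 -0.114  0.005] [308. 261.]
tray_bar scene 0.33 [ 0.457 -0.386  0.015] [206. 305.]
fork_tip top 0.8 [0.64  0.31  0.205] [212. 155.]
fork_tip scene 0.61 [0.641 0.287 0.205] [399. 143.]
fork_tip scene 0.46 [0.396 0.271 0.037] [326. 167.]
eye top 0.85 [0.643 0.308 0.206] [213. 154.]
eye scene 0.73 [0.65  0.29  0.206] [402. 143.]
seat top 0.86 [0.64  0.312 0.206] [212. 155.]
```

View pics/tr.png

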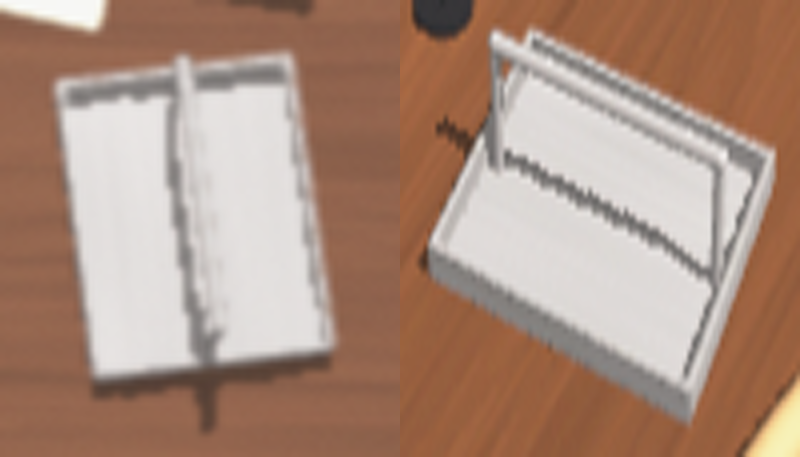

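The crop shows the tray empty. Its rim corners in the top view are at (315,169), (356,165), (364,216) and (322,221.5), and the bail bar runs from (337,165.5) to (341,216).

Run:
```python
from h import *
np.set_printoptions(suppress=True,precision=4)
C=np.array([p2w("top",p,.019) for p in [(315,169.35),(356.1,164.6),(363.6,215.9),(321.6,221.5)]]);print(C,C.mean(0))
for i in range(4): print(np.linalg.norm(C[i]-C[i-1]))
d=C[0]+C[1]-C[2]-C[3];print("ang",np.arctan2(d[1],d[0]))
e1,e2=tri((337,165.5),(280.25,230.8)),tri((341.2,216.3),(337.5,249.5));print(e1,e2)
a,b=p2w("top",(337,165.5),.074),p2w("top",(341.2,216.3),.074);print(a,b,(a+b)/2,np.arctan2(*(a-b)[1::-1]),np.linalg.norm(a-b))
a,b=p2w("scene",(280.25,230.8),.074),p2w("scene",(337.5,249.5),.074);print(a,b,(a+b)/2,np.arctan2(*(a-b)[1::-1]))
o=bot.get_obs(); print(o["t"],o["q"],o["ee_pos"])
```

```text
[[ 0.6495 -0.0204  0.019 ]
 [ 0.6704 -0.1697  0.019 ]
 [ 0.4821 -0.1957  0.019 ]
 [ 0.4593 -0.0467  0.019 ]] [ 0.5653 -0.1081  0.019 ]
0.19196753485733095
0.1507442550055319
0.19007122881724742
0.15076515975030752
ang 0.13726540982218544
(array([ 0.5672, -0.1432,  0.14  ]), np.float64(19.097348287371545)) (array([ 0.5659, -0.0555, -0.0178]), np.float64(22.12262149473915))
[ 0.6501 -0.0964  0.074 ] [ 0.4707 -0.1117  0.074 ] [ 0.5604 -0.104   0.074 ] 0.0849995008552641 0.18000642214190976
[ 0.4887 -0.1171  0.074 ] [ 0.6552 -0.0953  0.074 ] [ 0.5719 -0.1062  0.074 ] -3.0114018416083352
1.0 [ 1.1105  0.2066  1.5415  0.      1.3935 -0.1505] [0.1753 0.5476 0.2055]
```

```bash
cat >> h.py <<'E'
def plan(xyz,yaw=None,tool=None):
    """shift (cm, tool axes) and turn to bring TCP to xyz with tool-x line along yaw (mod pi)"""
    o=bot.get_obs(); p=np.array(o["ee_pos"]);R=np.array(o["tcp_rot"])
    d=R.T@(np.array(xyz)-p)*100; t=0
    if yaw is not None:
        y0=np.arctan2(R[1,0],R[0,0]); e=(yaw-y0+np.pi/2)%np.pi-np.pi/2; t=-e
    print("t",round(o["t"],2),"shift",d.round(2),"turn",round(t,3),"alt",round(t-np.sign(t)*np.pi,3),"rows",int(np.ceil(max(np.linalg.norm(d)/5,abs(t)/.15))),"q6",round(o["q"][5],2),"gap",round(o["finger_gap"],4))
E
python3 -c "
from h import *
plan([.565,-.3916,.1],.041)"
```

```text
t 1.0 shift [-65.75 -77.57  10.54] turn -0.351 alt 2.791 rows 21 q6 -0.15 gap 0.0939
```

Request:
{"name": "servo_tool", "arguments": {
  "targets": "-33 -39 0 -0.35 0;-33 -39 0 -0.35 0;-33 -39 0 -0.35 0;-33 -39 0 -0.35 0;-33 -39 0 -0.35 0;-33 -39 0 -0.35 0;-33 -39 0 -0.35 0;-33 -39 0 -0.35 0;-33 -39 0 -0.35 0;-33 -39 0 -0.35 0;-33 -39 0 -0.35 0;-33 -39 0 -0.35 0"
}}

```text
t: 2.2
ee_pos: [0.3715, 0.0737, 0.2057]
tcp_rot: [[-0.999, -0.035, 0.001], [-0.035, 0.999, -0.0], [-0.001, -0.0, -1.0]]
ft_force: [0.5, 0.4, 1.0]
finger_gap: 0.0473
gripper_force: 0.0
```

```bash
python3 -c "
from h import *
plan([.565,-.3916,.1],.041)
snap('top');find('punch1','top')"
```

```text
t 2.2 shift [-17.7  -47.18  10.59] turn -0.006 alt 3.136 rows 11 q6 -1.64 gap 0.0473
punch1 top 0.63 [ 0.453 -0.382  0.012] [415. 225.]
punch1 top 0.43 [ 0.565 -0.393  0.01 ] [417. 195.]
```

Request:
{"name": "servo_tool", "arguments": {
  "targets": "-17.7 -47.2 10.6 0 0;-17.7 -47.2 10.6 0 0;-17.7 -47.2 10.6 0 0;-17.7 -47.2 10.6 0 0;-17.7 -47.2 10.6 0 0;-17.7 -47.2 10.6 0 0;-17.7 -47.2 10.6 0 0;-17.7 -47.2 10.6 0 0;-17.7 -47.2 10.6 0 0;-17.7 -47.2 10.6 0 0;-17.7 -47.2 10.6 0 0;-17.7 -47.2 10.6 0 0"
}}

```text
t: 3.5
ee_pos: [0.5676, -0.3885, 0.0977]
tcp_rot: [[-0.999, -0.041, -0.001], [-0.041, 0.999, 0.001], [0.001, 0.001, -1.0]]
ft_force: [0.6, 0.2, 0.4]
finger_gap: 0.0469
gripper_force: 0.0
```

```bash
python3 -c "
from h import *
plan([.565,-.3916,.004],.041)
im=snap('top','p1',(385,160,465,240),6)
print(w2p('top',bot.get_obs()['ee_pos']), bot.get_obs()['q'])"
```

```text
t 3.5 shift [ 0.27 -0.31  9.37] turn -0.0 alt 3.142 rows 2 q6 -2.34 gap 0.0469
[422.27516442 188.69973259] [-7.24915484e-01  5.32606591e-01  1.33157512e+00  5.69241826e-04
  1.27963266e+00 -2.33772280e+00]
```

View pics/p1.png

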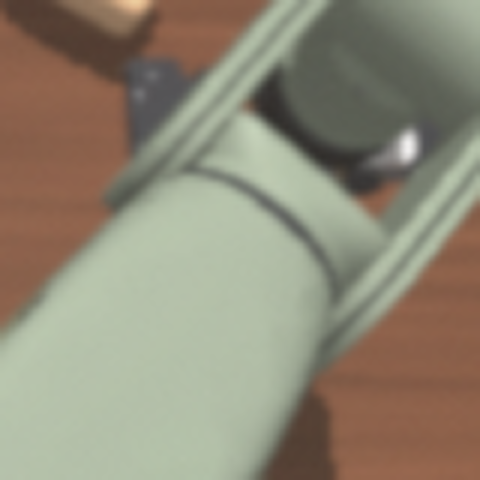

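The top view is blocked by the arm here, so I go down on the measured position.

Request:
{"name": "servo_tool", "arguments": {
  "targets": "0 0 5 0 0;0 0 9.3 0 0;0 0 9.3 0 0;0 0 9.3 0 0"
}}

```text
t: 3.95
ee_pos: [0.5666, -0.3858, 0.0062]
tcp_rot: [[-0.999, -0.043, -0.002], [-0.043, 0.999, 0.002], [0.001, 0.002, -1.0]]
ft_force: [-1.1, -0.2, -0.6]
finger_gap: 0.047
gripper_force: 0.0
```

Request:
{"name": "servo_tool", "arguments": {
  "targets": "0 -0.5 0.2 0 0;0 -0.5 0.2 0 0;0 -0.5 0.2 0 1;0 -0.5 0.2 0 1;0 -0.5 0.2 0 1;0 -0.5 0.2 0 1;0 -0.5 0.2 0 1"
}}

```text
t: 4.65
ee_pos: [0.5667, -0.3938, 0.0044]
tcp_rot: [[-0.999, -0.04, -0.0], [-0.04, 0.999, 0.0], [0.0, 0.0, -1.0]]
ft_force: [-0.5, 0.3, 0.1]
finger_gap: 0.0108
gripper_force: 0.2
```

Request:
{"name": "servo_tool", "arguments": {
  "targets": "0 -0.5 0.2 0 1;0 -0.5 0.2 0 1;0 -0.5 -4 0 1;0 -0.5 -8 0 1;0 -0.5 -8 0 1"
}}

```text
t: 5.15
ee_pos: [0.5711, -0.4027, 0.0924]
tcp_rot: [[-0.999, -0.04, 0.01], [-0.04, 0.999, -0.009], [-0.01, -0.01, -1.0]]
ft_force: [1.2, -0.3, 0.3]
finger_gap: 0.0091
gripper_force: 30.0
```

```bash
python3 -c "
from h import *
plan([.5705,-.150,.085],.132)
print(bot.get_obs()['gripper_force'])
snap('scene');find('punch1','scene');find('tray','scene',1)"
```

```text
t 5.15 shift [-0.96 25.26  0.5 ] turn -0.092 alt 3.05 rows 6 q6 -2.35 gap 0.0091
29.999777376651764
punch1 scene 0.74 [ 0.541 -0.482  0.01 ] [204. 350.]
punch1 scene 0.63 [ 0.467 -0.385  0.01 ] [209. 307.]
punch1 scene 0.45 [ 0.597 -0.402  0.098] [243. 313.]
tray scene 0.68 [ 0.575 -0.113  0.003] [308. 261.]
```

Request:
{"name": "servo_tool", "arguments": {
  "targets": "-0.5 12 0 -0.09 1;-0.9 25.3 0 -0.09 1;-0.9 25.3 0 -0.09 1;-0.9 25.3 0 -0.09 1;-0.9 25.3 0 -0.09 1;-0.9 25.3 0 -0.09 1;-0.9 25.3 0 -0.09 1;-0.9 25.3 0 -0.09 1;-0.9 25.3 0 -0.09 1"
}}

```text
t: 6.2
ee_pos: [0.5655, -0.1473, 0.0838]
tcp_rot: [[-0.992, -0.128, -0.001], [-0.128, 0.992, -0.0], [0.001, 0.0, -1.0]]
ft_force: [-0.6, -0.2, 0.3]
finger_gap: 0.0096
gripper_force: 30.0
```

```bash
python3 -c "
from h import *
plan([.5705,-.150,.009],.132)
snap('scene','s1',(220,190,380,310),5)"
```

```text
t 6.2 shift [-0.47 -0.33  7.48] turn -0.004 alt 3.138 rows 2 q6 -2.1 gap 0.0096
```

View pics/s1.png

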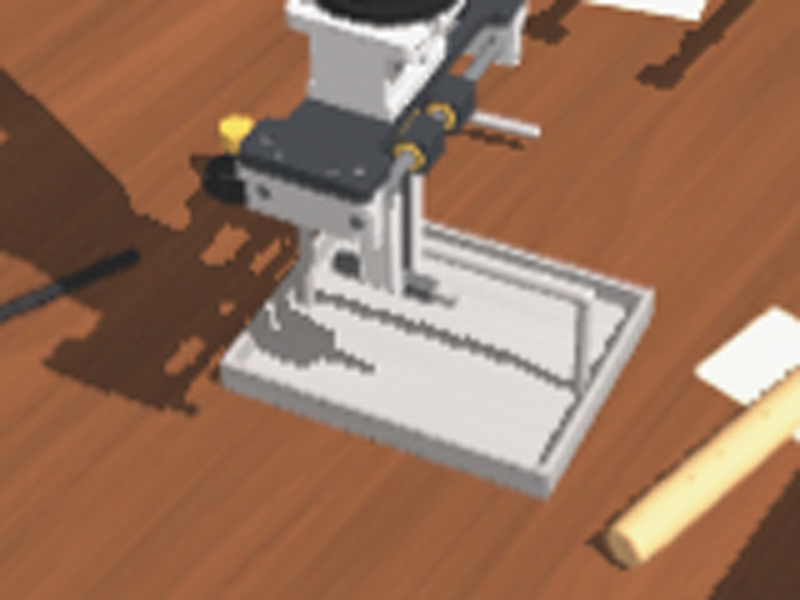

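The punch is held beside the bail at crop (410,290), over the tray's −y half. I lower it now.

Request:
{"name": "servo_tool", "arguments": {
  "targets": "-0.4 -0.3 0 0 1;-0.4 -0.3 4 0 1;-0.4 -0.3 7.4 0 1;-0.4 -0.3 7.4 0 1;-0.4 -0.3 7.4 0 0.5;-0.4 -0.3 7.4 0 0.5;-0.4 -0.3 7.4 0 0.5"
}}

```text
t: 6.95
ee_pos: [0.5715, -0.1489, 0.0123]
tcp_rot: [[-0.992, -0.13, 0.003], [-0.13, 0.992, -0.001], [-0.003, -0.002, -1.0]]
ft_force: [-0.5, 0.2, -0.1]
finger_gap: 0.0234
gripper_force: 0.0
```

Request:
{"name": "servo_tool", "arguments": {
  "targets": "0 0 -4 0 0.5;0 0 -8 0 0.5;0 -8 -8 0 0;0 -16 -8 0 0;0 -16 -8 0 0;0 -16 -8 0 0"
}}

```text
t: 7.55
ee_pos: [0.5918, -0.313, 0.0928]
tcp_rot: [[-0.992, -0.126, 0.004], [-0.126, 0.992, -0.005], [-0.003, -0.005, -1.0]]
ft_force: [0.7, 0.7, 0.6]
finger_gap: 0.0463
gripper_force: 0.0
```

```bash
python3 -c "
from h import *
plan([.4492,-.3855,.05],-.0945)
im=snap('scene','s2',(180,220,380,320),4);find('punch1','scene');find('tray','scene',1)
snap('top');find('punch1','top')"
```

```text
t 7.55 shift [15.07 -5.38  4.26] turn 0.22 alt -2.921 rows 4 q6 -2.31 gap 0.0463
punch1 scene 0.7 [ 0.457 -0.382  0.012] [207. 304.]
punch1 scene 0.67 [ 0.579 -0.15   0.012] [301. 268.]
punch1 scene 0.53 [ 0.541 -0.479  0.006] [205. 350.]
punch1 scene 0.25 [0.643 0.287 0.206] [400. 142.]
punch1 top 0.59 [ 0.532 -0.473  0.013] [440. 204.]
```

View pics/s2.png

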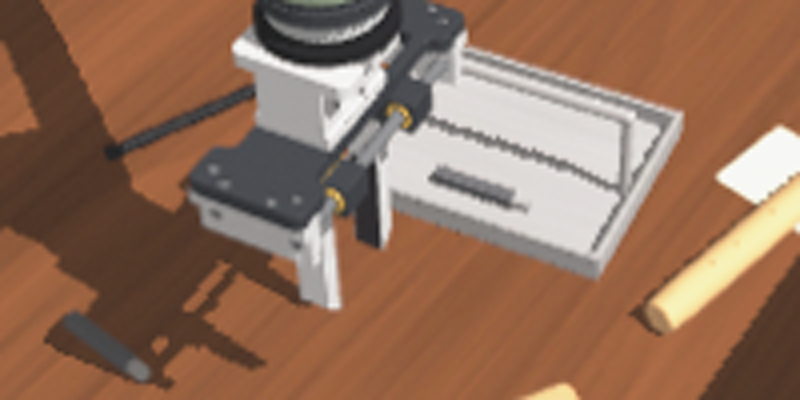

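Punch 1 lies in the tray at crop (475,188), and punch 2 on the bench at crop (110,348).

Request:
{"name": "servo_tool", "arguments": {
  "targets": "7 -2 0 0.1 0;15 -5.4 2 0.22 0;15 -5.4 4.3 0.22 0;15 -5.4 4.3 0.22 0;15 -5.4 4.3 0.22 0;15 -5.4 4.3 0.22 0"
}}

```text
t: 8.4
ee_pos: [0.4505, -0.379, 0.048]
tcp_rot: [[-0.996, 0.089, 0.001], [0.089, 0.996, 0.0], [-0.001, 0.0, -1.0]]
ft_force: [0.9, 0.0, -0.5]
finger_gap: 0.0467
gripper_force: 0.0
```

```bash
python3 -c "
from h import *
print((p2w('scene',(198,300),.006)+p2w('scene',(217,314.5),.006))/2)
plan([.4492,-.3855,.004],-.0945)"
```

```text
[ 0.4598177  -0.38412755  0.006     ]
t 8.4 shift [ 0.08 -0.66  4.4 ] turn 0.006 alt -3.136 rows 1 q6 -2.33 gap 0.0467
```

Request:
{"name": "servo_tool", "arguments": {
  "targets": "-0.3 -0.6 2 0 0;-0.3 -0.6 4.4 0 0;-0.3 -0.6 4.4 0 0;-0.3 -0.6 4.4 0 1;-0.3 -0.6 4.4 0 1;-0.3 -0.6 4.4 0 1;-0.3 -0.6 4.4 0 1;-0.3 -0.6 4.4 0 1;-0.3 -0.6 4.4 0 1"
}}

```text
t: 9.3
ee_pos: [0.4519, -0.3863, 0.0041]
tcp_rot: [[-0.996, 0.09, 0.001], [0.09, 0.996, -0.0], [-0.001, -0.0, -1.0]]
ft_force: [0.5, 0.8, 2.7]
finger_gap: 0.0098
gripper_force: 30.0
```

Request:
{"name": "servo_tool", "arguments": {
  "targets": "0 0 -4 0 1;0 0 -9 0 1;0 0 -10 0 1;0 0 -10 0 1"
}}

```text
t: 9.7
ee_pos: [0.453, -0.3879, 0.1064]
tcp_rot: [[-0.996, 0.09, 0.004], [0.09, 0.996, -0.005], [-0.004, -0.004, -1.0]]
ft_force: [-0.1, 1.1, 0.2]
finger_gap: 0.0096
gripper_force: 30.0
```

```bash
python3 -c "
from h import *
plan([.562,-.066,.1],.132)
snap('scene');find('tray','scene',1);snap('top');find('tray','top',1);find('pin','top',2)"
```

```text
t 9.7 shift [-7.96 33.04  0.53] turn -0.222 alt 2.92 rows 7 q6 -2.33 gap 0.0096
tray scene 0.88 [ 0.578 -0.11   0.004] [309. 260.]
tray top 0.62 [ 0.569 -0.104  0.007] [338. 192.]
pin top 0.6 [0.308 0.168 0.031] [259. 263.]
pin top 0.41 [0.437 0.055 0.029] [293. 227.]
```

Request:
{"name": "servo_tool", "arguments": {
  "targets": "-2 10 -1 -0.1 1;-5 20 -1 -0.22 1;-7.8 33 -1 -0.22 1;-7.8 33 -1 -0.22 1;-7.8 33 -1 -0.22 1;-7.8 33 -1 -0.22 1;-7.8 33 -1 -0.22 1;-7.8 33 -1 -0.22 1;-7.8 33 -1 -0.22 1;-7.8 33 -1 -0.22 1"
}}

```text
t: 10.95
ee_pos: [0.558, -0.0652, 0.1123]
tcp_rot: [[-0.992, -0.129, -0.002], [-0.129, 0.992, 0.0], [0.002, 0.0, -1.0]]
ft_force: [-0.8, 0.7, -0.2]
finger_gap: 0.0094
gripper_force: 30.0
```

```bash
python3 -c "
from h import *
plan([.559,-.067,.010],.132)"
```

```text
t 10.95 shift [-0.1  -0.19 10.23] turn -0.003 alt 3.139 rows 3 q6 -1.97 gap 0.0094
```

Request:
{"name": "servo_tool", "arguments": {
  "targets": "0 -0.1 4 0 1;0 -0.1 8 0 1;0 -0.1 10.3 0 1;0 -0.1 10.3 0 1;0 -0.1 10.3 0 1;0 -0.1 10.3 0 0.5;0 -0.1 10.3 0 0.5;0 -0.1 10.3 0 0.5"
}}

```text
t: 11.75
ee_pos: [0.5597, -0.0659, 0.0114]
tcp_rot: [[-0.992, -0.13, 0.002], [-0.13, 0.992, -0.001], [-0.002, -0.001, -1.0]]
ft_force: [-0.9, 0.7, -0.4]
finger_gap: 0.0234
gripper_force: 0.0
```

Request:
{"name": "servo_tool", "arguments": {
  "targets": "0 0 -5 0 0.5;0 0 -10 0 0.5;0 0 -14 0 0;9 0 -14 0 -1;18 0 -14 0 -1;18 0 -14 0 -1;18 0 -14 0 -1;18 0 -14 0 -1"
}}

```text
t: 12.55
ee_pos: [0.3773, -0.0883, 0.1501]
tcp_rot: [[-0.992, -0.128, -0.001], [-0.128, 0.992, -0.0], [0.001, 0.0, -1.0]]
ft_force: [0.3, 0.4, 0.0]
finger_gap: 0.0682
gripper_force: 0.0
```

```bash
python3 -c "
from h import *
T=snap('top');S=snap('scene')
a=cv2.resize(T[150:240,300:380],(400,450),interpolation=cv2.INTER_CUBIC);b=cv2.resize(S[220:300,257:357],(400,450),interpolation=cv2.INTER_CUBIC)
cv2.imwrite('pics/m2.png',np.hstack([a,b]));plan([.5655,-.107,.1],.132)
find('tray','scene',1);find('punch1','scene')"
```

```text
t 12.65 shift [-18.04  -4.15   5.18] turn -0.003 alt 3.139 rows 4 q6 -2.15 gap 0.0762
tray scene 0.59 [0.646 0.285 0.207] [401. 143.]
punch1 scene 0.65 [ 0.538 -0.479  0.009] [204. 349.]
punch1 scene 0.59 [ 0.561 -0.07   0.016] [312. 247.]
punch1 scene 0.55 [ 0.578 -0.154  0.013] [300. 268.]
```

View pics/m2.png

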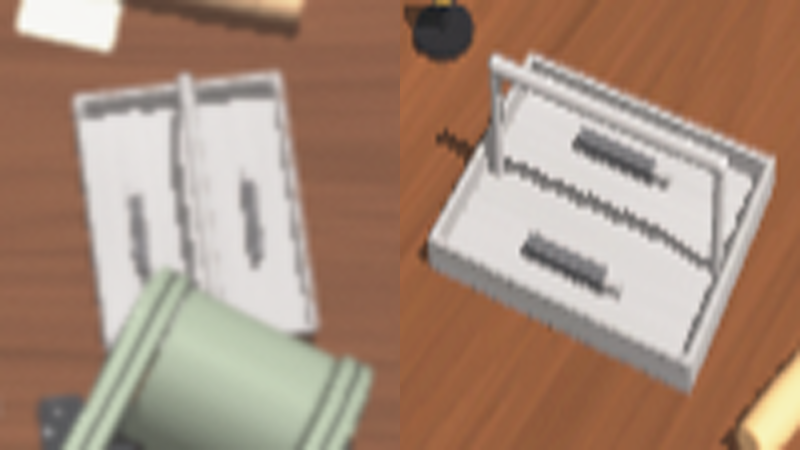

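Both punches lie in the tray, one on each side of the bail. Next I fit a fork model to the stored pictures to locate the seat.

```bash
cat > forkfit.py <<'E'
from h import *
from scipy.optimize import minimize
K=6
CAL={n:cal(n) for n in("top","scene")}
def proj(n,P):
    c,V=CAL[n];q=P@V[:3,:3].T+V[:3,3];s=q[:,:2]/q[:,2:];s=s*(1+c["k1"]*(s**2).sum(1,keepdims=True))
    return s*[c["fx"],c["fy"]]+[c["cx"],c["cy"]]
# boxes in seat frame: x0,x1,y0,y1,z0,z1
BOX=[(-27,-6,33,63,-16,5),(-27,-6,-56,-40,-16,5),(-10,126,43.5,52.5,-15,-5),(-10,126,-52.5,-43.5,-15,-5)]
def rot(yaw,th):
    cy,sy,ct,st=np.cos(yaw),np.sin(yaw),np.cos(th),np.sin(th)
    Y=np.array([[cy,-sy,0],[sy,cy,0],[0,0,1]]); P=np.array([[ct,0,-st],[0,1,0],[st,0,ct]])
    return Y@P   # th>0: fork (-x) sinks
def pts(b,p,th):
    x0,x1,y0,y1,z0,z1=np.array(b)/1000
    C=np.array([[x,y,z] for x in(x0,x1) for y in(y0,y1) for z in(z0,z1)])
    return p[:3]+C@rot(p[3],th).T
def render(n,p,roi,th=0,boxes=BOX):
    x,y,w,h=roi;m=np.zeros((h*K,w*K),np.uint8)
    for b in boxes:
        q=((proj(n,pts(b,p,th))-[x-.5,y-.5])*K-.5)
        cv2.fillConvexPoly(m,cv2.convexHull((q*16).astype(np.int32)),255,cv2.LINE_AA,4)
    return cv2.resize(m,(w,h),interpolation=cv2.INTER_AREA)/255.
E
cat > f1.py <<'E'
from forkfit import *
np.set_printoptions(suppress=True,precision=4)
T=np.load("T.npy");S=np.load("S.npy")
def soft(im,roi):
    x,y,w,h=roi;c=im[y:y+h,x:x+w].astype(float)
    # white vs brown: blue channel relative to red
    r=c[:,:,0]/np.maximum(c[:,:,2],1); return np.clip((r-.55)/(.9-.55),0,1)*(c[:,:,2]>125)
R=[("top",T,(217,130,60,56)),("scene",S,(396,143,16,26)),("scene",S,(374,135,14,18))]
def cost(p): return sum((np.abs(render(n,p,r)-soft(im,r))).sum() for n,im,r in R)
best=None
for z in(.2,.206,.212):
    r=minimize(cost,[.64,.19,z,1.53],method="Nelder-Mead",options=dict(initial_simplex=np.array([.64,.19,z,1.53])+np.vstack([np.zeros(4),np.diag([.008,.008,.008,.05])]),maxiter=250,xatol=1e-4,fatol=.05))
    print(r.x,r.fun)
    if best is None or r.fun<best.fun:best=r
p=best.x;np.save("seat.npy",p)
out=[]
for n,im,(x,y,w,h) in[("top",T,(205,125,80,60)),("scene",S,(350,115,80,60))]:
    o=cv2.resize(im[y:y+h,x:x+w],None,fx=5,fy=5,interpolation=cv2.INTER_CUBIC)
    for b in BOX:
        q=((proj(n,pts(b,p,0))-[x-.5,y-.5])*5-.5); cv2.polylines(o,[cv2.convexHull(q.astype(np.int32))],True,(0,0,255),1)
    out.append(o)
cv2.imwrite("pics/fork.png",np.hstack(out))
E
python3 f1.py
```

```text
[0.6408 0.1926 0.2094 1.5503] 200.70890021552188
[0.641  0.1926 0.2095 1.5527] 200.8461162495077
[0.6409 0.1925 0.2095 1.5522] 200.6429060969245
```

View pics/fork.png

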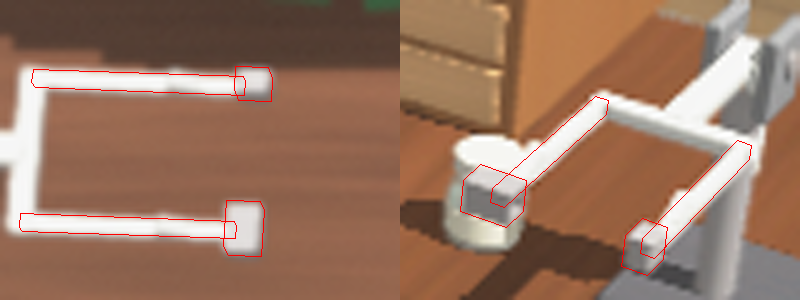

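The overlay matches both views. The seat is at (0.641, 0.1925, 0.2095) and arm x lies at 1.552 rad. Next I grasp the bar.

Request:
{"name": "servo_tool", "arguments": {
  "targets": "-5 -1 2 0 -1;-9 -2 2.5 0 -1;-14 -3 2.5 0 -1;-18 -4.1 2.5 0 -1;-18 -4.1 2.5 0 -1;-18 -4.1 2.5 0 -1;-18 -4.1 2.5 0 -1;-18 -4.1 2.5 0 -1"
}}

```text
t: 13.55
ee_pos: [0.5634, -0.1057, 0.1255]
tcp_rot: [[-0.992, -0.13, -0.0], [-0.13, 0.992, 0.0], [0.0, 0.0, -1.0]]
ft_force: [-0.1, -0.0, 0.3]
finger_gap: 0.094
gripper_force: 0.0
```

```bash
python3 -c "
from h import *
plan([.566,-.107,.055],.132)
S=snap('scene');find('tray','scene',1)"
```

```text
t 13.55 shift [-0.24 -0.16  7.05] turn -0.002 alt 3.14 rows 2 q6 -2.04 gap 0.094
tray scene 0.75 [ 0.576 -0.114  0.004] [308. 261.]
```

Request:
{"name": "servo_tool", "arguments": {
  "targets": "-0.2 -0.1 4 0 -1;-0.2 -0.1 7 0 -1;-0.2 -0.1 7 0 -1;-0.2 -0.1 7 0 1;-0.2 -0.1 7 0 1;-0.2 -0.1 7 0 1;-0.2 -0.1 7 0 1;-0.2 -0.1 7 0 1;-0.2 -0.1 7 0 1;-0.2 -0.1 7 0 1;-0.2 -0.1 7 0 1;-0.2 -0.1 7 0 1"
}}

```text
t: 14.85
ee_pos: [0.5664, -0.1068, 0.0553]
tcp_rot: [[-0.992, -0.13, -0.0], [-0.13, 0.992, 0.0], [0.0, 0.0, -1.0]]
ft_force: [0.2, 0.0, 1.1]
finger_gap: 0.025
gripper_force: 0.0
```

```bash
python3 -c "
from h import *
plan([.641,.03,.214],-.0186);print(bot.get_obs()['gripper_force'],bot.get_obs()['ft_force'])"
```

```text
t 14.85 shift [ -9.17  12.6  -15.87] turn 0.149 alt -2.993 rows 5 q6 -2.04 gap 0.025
0.0 [0.20554671 0.00668592 1.10561903]
```

Request:
{"name": "servo_tool", "arguments": {
  "targets": "0 0 0 0 1;0 0 0 0 1;0 0 0 0 1;0 0 0 0 1;0 0 -1 0 1;0 0 -2 0 1;0 0 -4 0 1;0 0 -6 0 1;0 0 -8 0 1;0 0 -10 0 1;0 0 -10 0 1"
}}

```text
t: 15.95
ee_pos: [0.5688, -0.1075, 0.1593]
tcp_rot: [[-0.992, -0.13, 0.007], [-0.13, 0.992, -0.002], [-0.007, -0.003, -1.0]]
ft_force: [1.8, -0.1, -4.6]
finger_gap: 0.0088
gripper_force: 30.0
```

```bash
python3 -c "
from h import *
plan([.641,.03,.214],-.0186);print(bot.get_obs()['gripper_force'],bot.get_obs()['ft_force'])
snap('scene','s3',(240,160,400,280),5);find('tray','scene',1)"
```

```text
t 15.95 shift [-8.98 12.68 -5.45] turn 0.149 alt -2.993 rows 4 q6 -2.04 gap 0.0088
29.989618062973022 [ 1.75967058 -0.14246868 -4.61681393]
```

View pics/s3.png

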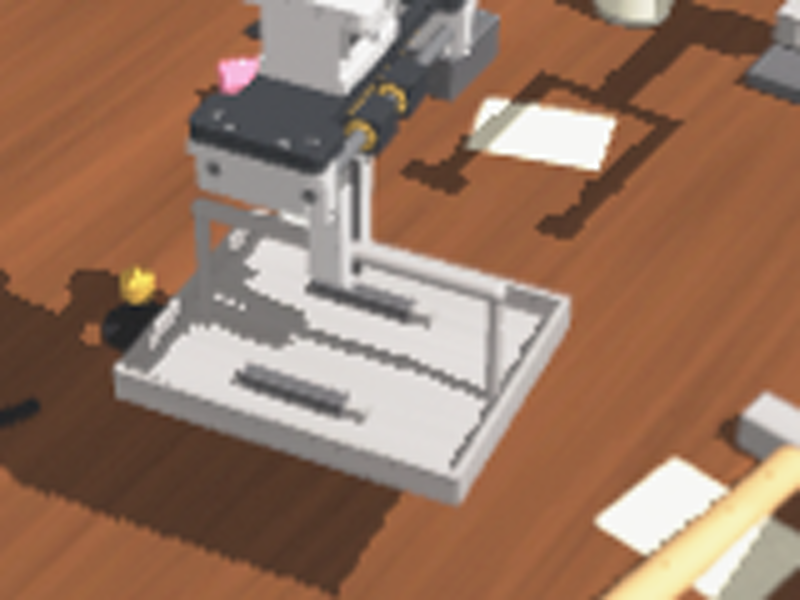

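The tray is lifted level with both punches in it (4.6 N, about 0.46 kg). I move it to the front of the fork.

Request:
{"name": "servo_tool", "arguments": {
  "targets": "-1.5 2 -1 0.03 1;-3 4.5 -3 0.07 1;-5 7.5 -5 0.1 1;-7 10 -5.4 0.15 1;-9 12.7 -5.4 0.15 1;-9 12.7 -5.4 0.15 1;-9 12.7 -5.4 0.15 1;-9 12.7 -5.4 0.15 1;-9 12.7 -5.4 0.15 1;-9 12.7 -5.4 0.15 1"
}}

```text
t: 17.05
ee_pos: [0.6388, 0.0299, 0.2091]
tcp_rot: [[-1.0, 0.021, -0.001], [0.021, 1.0, -0.0], [0.001, -0.0, -1.0]]
ft_force: [-0.0, 0.1, -5.0]
finger_gap: 0.009
gripper_force: 30.0
```

```bash
python3 -c "
from h import *
plan([.641,.1925,.214],-.0186);o=bot.get_obs();print(o['gripper_force'],o['ft_force'])
T=snap('top');S=snap('scene')
cv2.imwrite('pics/m3.png',np.hstack([cv2.resize(T[110:230,200:340],(400,343),interpolation=cv2.INTER_CUBIC),cv2.resize(S[110:230,260:400],(400,343),interpolation=cv2.INTER_CUBIC)]))"
```

```text
t 17.05 shift [ 0.12 16.27 -0.49] turn -0.003 alt 3.139 rows 4 q6 -1.64 gap 0.009
29.98935967683792 [-0.02423496  0.07327358 -4.99906814]
```

View pics/m3.png

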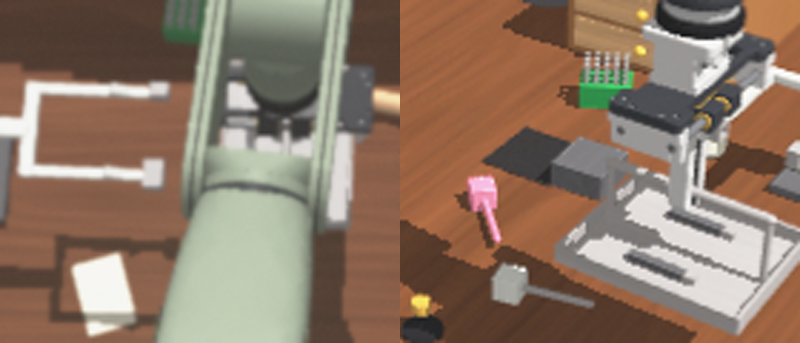

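The tray is level in front of the fork, with clear space between it and the tips. I slide it over.

Request:
{"name": "servo_tool", "arguments": {
  "targets": "0 0 -0.5 0 1;0 1.5 -0.5 0 1;0 3.5 -0.5 0 1;0 5.5 -0.5 0 1;0 7.5 -0.5 0 1;0 9.5 -0.5 0 1;0 11.5 -0.5 0 1;0 13.5 -0.5 0 1;0 15 -0.5 0 1;0 16 -0.5 0 1;0 16.3 -0.5 0 1;0 16.3 -0.5 0 1"
}}

```text
t: 18.35
ee_pos: [0.6424, 0.1939, 0.2144]
tcp_rot: [[-1.0, 0.019, -0.0], [0.019, 1.0, -0.0], [0.0, -0.0, -1.0]]
ft_force: [1.5, -1.6, -5.3]
finger_gap: 0.0087
gripper_force: 30.0
```

```bash
python3 -c "
from h import *
plan([.641,.1925,.168-.019],-.0186);o=bot.get_obs();print(o['gripper_force'],o['ft_force'])
T=snap('top');S=snap('scene')
cv2.imwrite('pics/m4.png',cv2.resize(S[90:190,320:440],(720,600),interpolation=cv2.INTER_CUBIC))"
```

```text
t 18.35 shift [ 0.14 -0.14  6.54] turn -0.001 alt 3.141 rows 2 q6 -1.39 gap 0.0087
29.989657402038574 [ 1.47410691 -1.6325267  -5.27836075]
```

View pics/m4.png

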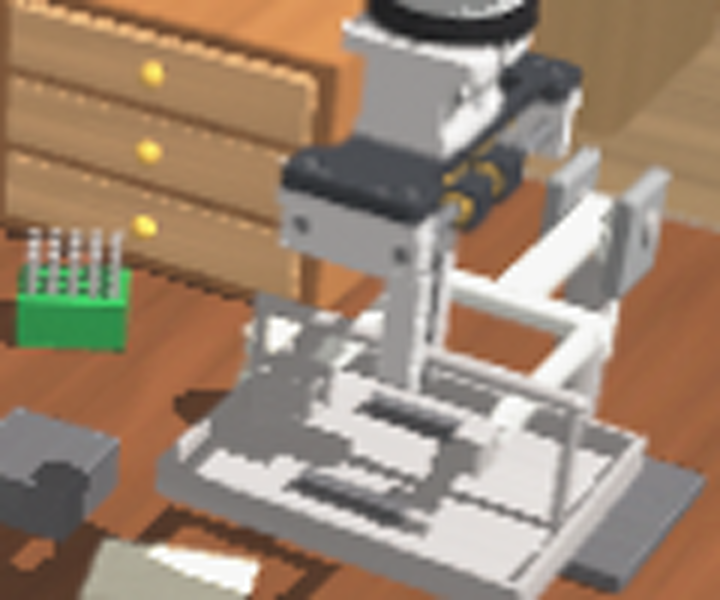

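Request:
{"name": "servo_tool", "arguments": {
  "targets": "0 0.2 0.5 0 1;0 0.2 1 0 1;0 0.2 1.5 0 1;0 0.2 2 0 1;0 0.2 2.5 0 1;0 0.2 3 0 1;0 0.2 3.5 0 1;0 0.2 3.5 0 1;0 0.2 3.5 0 1"
}}

```text
t: 19.35
ee_pos: [0.6425, 0.1957, 0.1796]
tcp_rot: [[-1.0, 0.02, -0.0], [0.02, 1.0, -0.0], [0.0, -0.0, -1.0]]
ft_force: [-0.6, -0.9, -2.5]
finger_gap: 0.0089
gripper_force: 30.0
```

```bash
python3 -c "
from h import *
plan([.641,.1925,.168-.019],-.0186);o=bot.get_obs();print(o['gripper_force'],o['ft_force'])
T=snap('top');S=snap('scene');np.save('S2.npy',S);np.save('T2.npy',T)
cv2.imwrite('pics/m5.png',np.hstack([cv2.resize(T[120:200,190:290],(375,300)),cv2.resize(S[110:190,340:440],(375,300),interpolation=cv2.INTER_CUBIC)]))"
```

```text
t 19.35 shift [ 0.14 -0.32  3.06] turn -0.001 alt 3.14 rows 1 q6 -1.38 gap 0.0089
29.99003380537033 [-0.61972495 -0.91440877 -2.48622462]
```

Request:
{"name": "servo_tool", "arguments": {
  "targets": "0 -0.1 0.5 0 1;0 -0.2 1 0 1;0 -0.2 1.3 0 1;0 -0.2 1.3 0 1;0 -0.2 1.3 0 1;0 -0.2 1.3 0 1;0 -0.2 1.3 0 1"
}}

```text
t: 20.15
ee_pos: [0.6426, 0.1937, 0.1667]
tcp_rot: [[-1.0, 0.02, 0.0], [0.02, 1.0, -0.0], [-0.0, -0.0, -1.0]]
ft_force: [-0.1, 0.4, -2.5]
finger_gap: 0.0088
gripper_force: 30.0
```

```bash
python3 -c "
from h import *
o=bot.get_obs();print(o['gripper_force'],o['ft_force'])
T=snap('top');S=snap('scene');np.save('S2.npy',S);np.save('T2.npy',T)
cv2.imwrite('pics/m5.png',np.hstack([cv2.resize(T[120:200,190:290],(400,320),interpolation=cv2.INTER_CUBIC),cv2.resize(S[110:190,340:440],(400,320),interpolation=cv2.INTER_CUBIC)]))"
```

```text
29.990325272083282 [-0.10395775  0.44101619 -2.45690951]
```

View pics/m5.png

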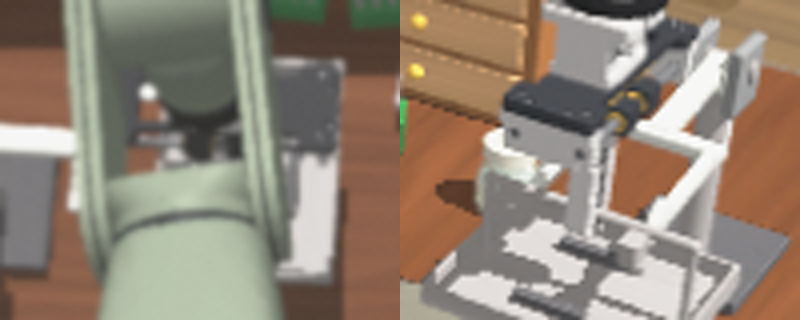

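Request:
{"name": "servo_tool", "arguments": {
  "targets": "0 0 0.4 0 1;0 0 0.8 0 1;0 0 1.2 0 1;0 0 1.5 0 1;0 0 1.5 0 1;0 0 1.5 0 1;0 0 1.5 0 1;0 0 1.5 0 1"
}}

```text
t: 21.05
ee_pos: [0.6423, 0.1937, 0.1516]
tcp_rot: [[-1.0, 0.02, -0.0], [0.02, 1.0, -0.0], [0.0, -0.0, -1.0]]
ft_force: [0.0, 0.6, -0.3]
finger_gap: 0.0093
gripper_force: 30.0
```

```bash
python3 -c "
from h import *
o=bot.get_obs();print(o['gripper_force'],o['ft_force'],o['ft_torque'])"
```

```text
29.990785717964172 [ 0.04410736  0.62350164 -0.31584173] [ 0.20885721  0.04509852 -0.04504696]
```

Request:
{"name": "servo_tool", "arguments": {
  "targets": "0 0 0.2 0 1;0 0 0.2 0 1;0 0 0.2 0 1;0 0 0.2 0 1;0 0 0.2 0 1;0 0 0.2 0 1;0 0 0.2 0 1;0 0 0.2 0 1;0 0 0.2 0 1;0 0 0.2 0 1"
}}

```text
t: 22.05
ee_pos: [0.6424, 0.1938, 0.1495]
tcp_rot: [[-1.0, 0.02, -0.0], [0.02, 1.0, 0.0], [0.0, 0.0, -1.0]]
ft_force: [-1.6, 2.0, -0.7]
finger_gap: 0.0091
gripper_force: 30.0
```

Request:
{"name": "servo_tool", "arguments": {
  "targets": "0 0 0.2 0 0.6;0 0 0.2 0 0.4;0 0 0.2 0 0.2;0 0 0.2 0 0;0 0 0.2 0 0;0 0 0.2 0 0;0 0 0.2 0 0;0 0 0.2 0 0;0 0 0.2 0 0"
}}

```text
t: 22.95
ee_pos: [0.6424, 0.1938, 0.1475]
tcp_rot: [[-1.0, 0.02, 0.0], [0.02, 1.0, -0.0], [-0.0, -0.0, -1.0]]
ft_force: [1.4, -0.7, 0.4]
finger_gap: 0.0473
gripper_force: 0.0
```

```bash
python3 -c "
from h import *
o=bot.get_obs();print(o['gripper_force'],o['ft_force'],o['finger_gap'])
snap('scene');find('tray','scene',2);find('punch1','scene',3);find('fork_tip','scene',1)"
```

```text
0.0 [ 1.41212518 -0.70374212  0.44295297] 0.04731266089704206
tray scene 0.78 [0.658 0.192 0.094] [387. 190.]
tray scene 0.59 [ 0.362 -0.195  0.014] [228. 246.]
punch1 scene 0.63 [0.642 0.234 0.103] [388. 179.]
punch1 scene 0.53 [ 0.539 -0.478  0.004] [205. 350.]
punch1 scene 0.51 [0.65  0.155 0.104] [380. 192.]
fork_tip scene 0.71 [0.648 0.289 0.176] [401. 151.]
```

Request:
{"name": "servo_tool", "arguments": {
  "targets": "0 0 -2 0 0;0 0 -5 0 0;0 0 -10 0 0;0 0 -14 0 0;0 0 -14 0 0;8 -15 -14 0 -0.2;18 -30 -14 0 -0.2;18 -30 -14 0 -0.2;18 -30 -14 0 -0.2;18 -30 -14 0 -0.2;18 -30 -14 0 -0.2;18 -30 -14 0 -0.2"
}}

```text
t: 24.35
ee_pos: [0.4548, -0.1037, 0.2866]
tcp_rot: [[-1.0, 0.019, -0.001], [0.019, 1.0, 0.0], [0.001, 0.0, -1.0]]
ft_force: [-0.2, -0.7, 0.8]
finger_gap: 0.0565
gripper_force: 0.0
```

```bash
cat > f2.py <<'E'
from forkfit import *
np.set_printoptions(suppress=True,precision=4)
T=snap("top");S=snap("scene")
np.save("T3.npy",T);np.save("S3.npy",S)
for n in("top","scene"):
    for q in("pin","tray"): bot.snapshot(n) if 0 else None; find(q,n,3)
# pin blob in both views: light unsaturated around predicted spot
for n,im,(x,y,w,h) in(("top",T,(275,192,40,50)),("scene",S,(285,195,50,30))):
    c=im[y:y+h,x:x+w].astype(float);r=c[:,:,0]/np.maximum(c[:,:,2],1);m=((r>.8)&(c[:,:,2]>110)).astype(np.uint8)
    k,l,s,cc=cv2.connectedComponentsWithStats(m,connectivity=8)
    for i in range(1,k):
        if s[i,4]>15:
            P=np.argwhere(l==i)[:,::-1]+[x,y]; print(n,s[i]+[x,y,0,0,0],cc[i]+[x,y]); 
            print(cv2.minAreaRect(P.astype(np.float32)))
o=bot.get_obs();print(o["t"],o["ee_pos"],w2p("top",o["ee_pos"]))
E
python3 f2.py
```

```text
pin top 0.33 [ 0.749 -0.027  0.027] [317. 142.]
tray top 0.88 [0.647 0.189 0.096] [254. 163.]
pin scene 0.71 [ 0.756 -0.047  0.023] [379. 267.]
pin scene 0.65 [0.315 0.165 0.017] [289. 179.]
pin scene 0.59 [0.396 0.272 0.037] [326. 167.]
tray scene 0.58 [0.653 0.192 0.094] [385. 189.]
top [289 204  11  32 163] [292.8344 223.7362]
((291.8461608886719, 219.23077392578125), (30.98634910583496, 9.805807113647461), 78.69007110595703)
top [302 210  13  32 211] [310.0284 230.9858]
((308.0, 225.5), (31.0, 12.0), 90.0)
scene [292 202  36  15 199] [302.4372 210.0653]
((309.3823547363281, 211.97061157226562), (36.1378059387207, 12.854386329650879), 14.03624439239502)
24.65 [ 0.4569 -0.1018  0.2871] [343.6161 209.8851]
```

```bash
cat > f3.py <<'E'
from forkfit import *
np.set_printoptions(suppress=True,precision=4)
PB=[(-15,15,-15,15,-15,15),(15,97,-3.6,3.6,-3.6,3.6)]  # cube-centre frame
T=np.load("T3.npy");S=np.load("S3.npy")
def soft(im,roi):
    x,y,w,h=roi;c=im[y:y+h,x:x+w].astype(float);r=c[:,:,0]/np.maximum(c[:,:,2],1)
    return np.clip((r-.55)/(.85-.55),0,1)*(c[:,:,2]>105)
R=[("top",T,(283,196,18,42)),("scene",S,(287,196,48,28))]
for sel in(R,R[:1],R[1:]):
    f=lambda p:sum(np.abs(render(n,[p[0],p[1],.015,p[2]],r,0,PB)-soft(im,r)).sum() for n,im,r in sel)
    p0=np.array([.43,.049,.2])
    r=minimize(f,p0,method="Nelder-Mead",options=dict(initial_simplex=p0+np.vstack([np.zeros(3),np.diag([.006,.006,.1])]),xatol=1e-4,fatol=.02));print(r.x,r.fun)
E
python3 f3.py
```

```text
[0.4311 0.0511 0.2005] 81.73652172437548
[0.4288 0.0515 0.1946] 53.27437953167284
[0.4313 0.0509 0.1927] 26.79049555447942
```

```bash
python3 -c "
from h import *
plan([.430,.051,.07],.195)"
```

```text
t 24.65 shift [ 2.97 15.21 21.72] turn -0.214 alt 2.928 rows 6 q6 -1.96 gap 0.0564
```

Request:
{"name": "servo_tool", "arguments": {
  "targets": "1 5 5 -0.1 -0.5;2 10 10 -0.21 -0.5;3 15.2 15 -0.21 -0.5;3 15.2 20 -0.21 -0.5;3 15.2 21.7 -0.21 -0.5;3 15.2 21.7 -0.21 -0.5;3 15.2 21.7 -0.21 -0.5;3 15.2 21.7 -0.21 -0.5;3 15.2 21.7 -0.21 -0.5"
}}

```text
t: 25.55
ee_pos: [0.4318, 0.0501, 0.0722]
tcp_rot: [[-0.982, -0.19, 0.004], [-0.19, 0.982, -0.0], [-0.004, -0.001, -1.0]]
ft_force: [0.1, -0.7, 0.2]
finger_gap: 0.0705
gripper_force: 0.0
```

```bash
python3 -c "
from h import *
plan([.430,.051,.005],.195)
S=snap('scene');np.save('S3.npy',S);find('pin','scene')"; sed -i 's/^for sel.*/for sel in(R[1:],):/' f3.py; python3 f3.py
```

```text
t 25.55 shift [0.18 0.13 6.72] turn -0.004 alt 3.138 rows 2 q6 -1.85 gap 0.0705
pin scene 0.69 [0.444 0.047 0.018] [301. 210.]
[0.4311 0.0511 0.1986] 70.05819079113772
```

Request:
{"name": "servo_tool", "arguments": {
  "targets": "0.1 0.1 4 0 -0.5;0.1 0.1 6.7 0 -0.5;0.1 0.1 6.7 0 -0.5;0.1 0.1 6.7 0 1;0.1 0.1 6.7 0 1;0.1 0.1 6.7 0 1;0.1 0.1 6.7 0 1;0.1 0.1 6.7 0 1;0.1 0.1 6.7 0 1;0.1 0.1 6.7 0 1;0.1 0.1 6.7 0 1"
}}

```text
t: 26.75
ee_pos: [0.4288, 0.0507, 0.0039]
tcp_rot: [[-0.982, -0.189, 0.001], [-0.189, 0.982, -0.0], [-0.001, -0.0, -1.0]]
ft_force: [-1.3, 0.1, 6.0]
finger_gap: 0.0297
gripper_force: 30.0
```

Request:
{"name": "servo_tool", "arguments": {
  "targets": "0 0 0 0 1;0 0 0 0 1;0 0 -3 0 1;0 0 -8 0 1;0 0 -12 0 1;0 0 -16 0 1;0 0 -19 0 1;0 0 -19 0 1;0 0 -19 0 1"
}}

```text
t: 27.65
ee_pos: [0.4282, 0.0508, 0.1931]
tcp_rot: [[-0.982, -0.189, 0.0], [-0.189, 0.982, -0.0], [-0.0, -0.0, -1.0]]
ft_force: [-0.7, 0.7, -1.1]
finger_gap: 0.0297
gripper_force: 30.0
```

```bash
cat > f4.py <<'E'
from forkfit import *
np.set_printoptions(suppress=True,precision=4)
p=np.load("seat.npy")
def seat(th): # seat pos with pitch
    h=np.array([.251,0,-.010]); H=p[:3]+rot(p[3],0)@h; return H-rot(p[3],th)@h
def ptw(th,q): return seat(th)+rot(p[3],th)@np.array(q)
def ppos(th): return np.r_[seat(th),p[3]]
EYE=[-.0165,.063,-.0055]
if __name__=="__main__":
    for th in(.15,.165,.18): print(th,seat(th),ptw(th,EYE))
    E=ptw(.165,EYE); d=np.array([np.sin(p[3]),-np.cos(p[3]),0]); print(d)
    plan(E-d*(.097+.04)-[0,0,.011],p[3]-np.pi/2)
E
python3 f4.py
```

```text
0.15 [0.641  0.1939 0.1719] [0.5777 0.1796 0.164 ]
0.165 [0.641  0.1943 0.1682] [0.5777 0.1801 0.16  ]
0.18 [0.641  0.1948 0.1644] [0.5777 0.1807 0.1561]
[ 0.9998 -0.0186  0.    ]
t 27.65 shift [-3.72 12.71  4.41] turn 0.209 alt -2.933 rows 3 q6 -1.84 gap 0.0297
```

Request:
{"name": "servo_tool", "arguments": {
  "targets": "0 4 1 0.07 1;-1 8 2.5 0.14 1;-3.7 12.7 4.4 0.21 1;-3.7 12.7 4.4 0.21 1;-3.7 12.7 4.4 0.21 1;-3.7 12.7 4.4 0.21 1;-3.7 12.7 4.4 0.21 1;-3.7 12.7 4.4 0.21 1"
}}

```text
t: 28.45
ee_pos: [0.441, 0.1813, 0.1499]
tcp_rot: [[-1.0, 0.022, 0.001], [0.022, 1.0, -0.0], [-0.001, -0.0, -1.0]]
ft_force: [-0.2, 0.0, -0.9]
finger_gap: 0.0304
gripper_force: 30.0
```

```bash
cat > f5.py <<'E'
from f4 import *
T=snap("top");S=snap("scene");np.save("T4.npy",T);np.save("S4.npy",S)
o=bot.get_obs();tcp=np.array(o["ee_pos"]);print(o["t"],tcp,np.array(o["tcp_rot"])[:,0],o["ft_force"],o["finger_gap"])
G={}
for n,im in(("top",T),("scene",S)):
    g=cv2.GaussianBlur(cv2.cvtColor(im,cv2.COLOR_BGR2GRAY).astype(np.float32),(0,0),.7)
    G[n]=np.hypot(cv2.Sobel(g,cv2.CV_32F,1,0),cv2.Sobel(g,cv2.CV_32F,0,1))
def score(n,pp,th,boxes):
    s=[]
    for b in boxes:
        h=cv2.convexHull(proj(n,pts(b,pp,th)).astype(np.float32))[:,0]
        for a,c in zip(h,np.roll(h,-1,0)):
            k=max(3,int(np.linalg.norm(c-a)*2)); q=(a+(c-a)*np.linspace(0,1,k)[:,None]).astype(np.float32)
            s.append(cv2.remap(G[n],q[:,0],q[:,1],cv2.INTER_LINEAR)[:,0])
    return np.concatenate(s).mean()
BL=BOX[:2];PR=[(20,120,43.5,52.5,-15,-5),(20,120,-52.5,-43.5,-15,-5)]
for th in np.arange(.10,.24,.01):
    print(round(th,2),*[round(float(score(n,ppos(th),th,b)),1) for n in("top","scene") for b in(BL,PR)])
# tip of the rod predicted
x=-np.array(o["tcp_rot"])[:,0]; tip=tcp+x*.0985+[0,0,.011]; print("tip",tip,w2p("top",tip),w2p("scene",tip))
out=[]
for n,im,(x0,y0,w,h) in[("top",T,(230,130,50,75)),("scene",S,(330,125,75,56))]:
    k=8; o=cv2.resize(im[y0:y0+h,x0:x0+w],None,fx=k,fy=k,interpolation=cv2.INTER_CUBIC) if n=="top" else cv2.resize(im[y0:y0+h,x0:x0+w],(400,300),interpolation=cv2.INTER_CUBIC)
    out.append(o)
np.save("crops.npy",np.array([0]))
E
python3 f5.py
```

```text
28.55 [0.441  0.1816 0.15  ] [-0.9998  0.0212 -0.0011] [0.5437 0.0249 0.3694] 0.0299697672462894
0.1 126.5 174.8 153.2 111.3
0.11 128.5 187.6 172.1 118.1
0.12 128.1 200.0 178.4 135.3
0.13 126.2 210.4 169.7 161.7
0.14 122.1 218.2 154.3 193.2
0.15 117.6 223.5 144.6 225.8
0.16 110.3 226.5 139.5 256.7
0.17 104.9 227.7 143.2 280.9
0.18 102.3 226.0 150.4 293.5
0.19 100.2 222.5 162.4 295.0
0.2 97.9 217.2 170.1 283.1
0.21 94.6 210.2 163.3 260.5
0.22 90.5 201.6 142.6 232.0
0.23 88.3 192.1 123.9 201.8
tip [0.5395 0.1795 0.1611] [253.579  189.5981] [351.7265 160.5418]
```

```bash
cat > f6.py <<'E'
from f4 import *
T=np.load("T4.npy");S=np.load("S4.npy");o=bot.get_obs();tcp=np.array(o["ee_pos"])
x=-np.array(o["tcp_rot"])[:,0];tip=tcp+x*.0985+[0,0,.011];base=tip-.06*x
th=.183;rows=[]
for n,im,(x0,y0) in(("top",T,(228,158)),("scene",S,(338,142))):
    o1=cv2.resize(im[y0:y0+38,x0:x0+50],(400,304),interpolation=cv2.INTER_CUBIC)[:300];o2=o1.copy()
    P=lambda q:((np.asarray(q)-[x0-.5,y0-.5])*8-.5).astype(np.int32)
    for b in BOX[:1]+BOX[2:3]: cv2.polylines(o2,[cv2.convexHull(P(proj(n,pts(b,ppos(th),th))))],True,(0,0,255),1)
    e=P(w2p(n,ptw(th,EYE)));cv2.drawMarker(o2,[int(v) for v in e],(0,200,0),0,12)
    a,c=P(w2p(n,tip)),P(w2p(n,base));cv2.line(o2,[int(v) for v in a],[int(v) for v in c],(255,0,0),1)
    print(n,"eye",e,"tip",a,"base",c)
    rows.append(np.hstack([o1,o2]))
cv2.imwrite("pics/last.png",np.vstack(rows))
E
python3 f6.py
```

```text
top eye [210 168] tip [208 256] base [198 402]
scene eye [204 194] tip [113 151] base [-22 103]
```

View pics/last.png

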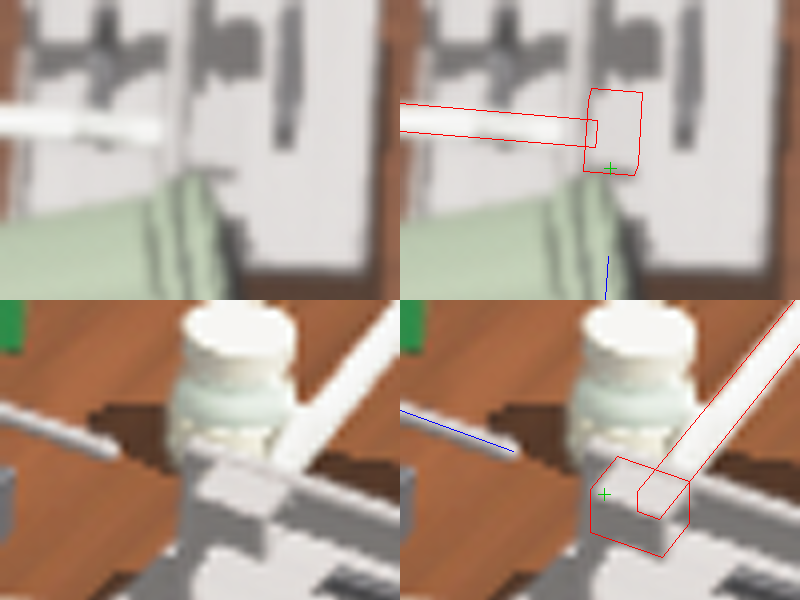

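The scene view shows the pin tip where it was predicted, at panel (115,452). The eye block outline at θ≈0.183 fits, with its top face at panel (240,485). I refine θ and the rod offset numerically.

```bash
cat > f7.py <<'E'
from f4 import *
from scipy.optimize import minimize_scalar
S0=np.load("S.npy");S=np.load("S4.npy")
def soft(im,roi,v=125):
    x,y,w,h=roi;c=im[y:y+h,x:x+w].astype(float);r=c[:,:,0]/np.maximum(c[:,:,2],1)
    return np.clip((r-.55)/.35,0,1)*(c[:,:,2]>v)
def fit(im,rois,lo,hi):
    f=lambda th:sum(np.abs(render("scene",ppos(th),r,th,BOX[2:])-soft(im,r)).sum() for r in rois)
    g=np.arange(lo,hi,.003);c=[f(t) for t in g];i=int(np.argmin(c));return g[i],c[i]
A=(378,134,10,20);B=(402,143,12,18)
print("control",fit(S0,[A],-.06,.06),fit(S0,[B],-.06,.06))
A2=(378,138,10,20);B2=(404,150,10,14)
print("loaded",fit(S,[A2],.1,.26),fit(S,[B2],.1,.26))
T0=np.load("T.npy");T=np.load("T4.npy")
# rod
o=bot.get_obs();tcp=np.array(o["ee_pos"]);x=-np.array(o["tcp_rot"])[:,0];yaw=np.arctan2(x[1],x[0])
roi=(339,150,15,16);m=soft(S,roi,60)
def rod(q): 
    c=tcp+x*(.0015+q[0])+[0,0,.011+q[1]]
    return np.abs(render("scene",[*c,yaw],roi,0,[(15,97,-3.6,3.6,-3.6,3.6)])-m).sum()
r=minimize(rod,[0,0],method="Nelder-Mead",options=dict(initial_simplex=[[0,0],[.006,0],[0,.006]]));print("rod dx,dz",r.x,r.fun,m.sum())
E
python3 f7.py
```

```text
control (np.float64(5.551115123125783e-17), np.float64(4.389641479399186)) (np.float64(5.551115123125783e-17), np.float64(34.26193292310565))
loaded (np.float64(0.19000000000000009), np.float64(5.682910102936745)) (np.float64(0.16900000000000007), np.float64(39.2363459622395))
rod dx,dz [0.0001 0.0007] 15.184967231158883 41.82817240218378
```

```bash
cat > f8.py <<'E'
from f4 import *
import sys
th=float(sys.argv[1]);g=float(sys.argv[2])
E=ptw(th,EYE);d=np.array([np.sin(p[3]),-np.cos(p[3]),0]);o=bot.get_obs();x=-np.array(o["tcp_rot"])[:,0]
tip=np.array(o["ee_pos"])+x*.0985+[0,0,.0115]
q=rot(p[3],th).T@(tip-E);print("eye",E,"tip in eye mm",q*1000,"ft",np.round(o["ft_force"],2))
plan(E-d*(.0985+g)-[0,0,.0115],p[3]-np.pi/2)
E
python3 f8.py .187 .006
```

```text
eye [0.5777 0.181  0.1542] tip in eye mm [-0.8017 38.185   7.6993] ft [0.54 0.02 0.37]
t 28.55 shift [-3.22  0.2   0.73] turn -0.003 alt 3.139 rows 1 q6 -1.34 gap 0.03
```

Request:
{"name": "servo_tool", "arguments": {
  "targets": "0 0.1 0.7 0 1;-1 0.1 0.7 0 1;-2 0.1 0.7 0 1;-3.2 0.1 0.7 0 1;-3.2 0.1 0.7 0 1;-3.2 0.1 0.7 0 1;-3.2 0.1 0.7 0 1;-3.2 0.1 0.7 0 1"
}}

```text
t: 29.35
ee_pos: [0.4724, 0.1829, 0.1424]
tcp_rot: [[-1.0, 0.02, -0.0], [0.02, 1.0, -0.0], [0.0, -0.0, -1.0]]
ft_force: [-0.8, -0.2, 0.7]
finger_gap: 0.0298
gripper_force: 30.0
```

```bash
python3 f8.py .187 .006
python3 - <<'E'
from h import *
S=snap("scene");np.save("S5.npy",S)
import f7 as f
np.set_printoptions(suppress=True,precision=4)
o=bot.get_obs();tcp=np.array(o["ee_pos"]);x=-np.array(o["tcp_rot"])[:,0];yaw=np.arctan2(x[1],x[0])
roi=(342,150,14,18);m=f.soft(S,roi,60)
def rod(z): return np.abs(f.render("scene",[*(tcp+x*.0015+[0,0,.011+z]),yaw],roi,0,[(15,97,-3.6,3.6,-3.6,3.6)])-m).sum()
g=np.arange(-.006,.007,.001);print([(round(z,3),round(rod(z),1)) for z in g]);print("loaded",f.fit(S,[f.A2],.1,.26))
E
```

```text
eye [0.5777 0.181  0.1542] tip in eye mm [-0.2921  6.8668 -0.3071] ft [-0.81 -0.19  0.69]
t 29.35 shift [-0.09  0.01 -0.03] turn -0.001 alt 3.141 rows 1 q6 -1.35 gap 0.0298
control (np.float64(5.551115123125783e-17), np.float64(4.389641479399186)) (np.float64(5.551115123125783e-17), np.float64(34.26193292310565))
loaded (np.float64(0.19000000000000009), np.float64(5.682910102936745)) (np.float64(0.16900000000000007), np.float64(39.2363459622395))
rod dx,dz [-0.0057  0.0071] 20.044075049508038 41.82817240218378
[(np.float64(-0.006), np.float64(50.4)), (np.float64(-0.005), np.float64(42.4)), (np.float64(-0.004), np.float64(34.3)), (np.float64(-0.003), np.float64(26.2)), (np.float64(-0.002), np.float64(18.6)), (np.float64(-0.001), np.float64(14.6)), (np.float64(0.0), np.float64(13.8)), (np.float64(0.001), np.float64(13.5)), (np.float64(0.002), np.float64(15.7)), (np.float64(0.003), np.float64(22.1)), (np.float64(0.004), np.float64(30.2)), (np.float64(0.005), np.float64(38.2)), (np.float64(0.006), np.float64(46.3))]
loaded (np.float64(0.19000000000000009), np.float64(5.6695754743319435))
```

Request:
{"name": "servo_tool", "arguments": {
  "targets": "-0.4 0 0 0 1;-0.8 0 0 0 1;-1.2 0 0 0 1;-1.5 0 0 0 1;-1.5 0 0 0 1"
}}

```text
t: 29.9
ee_pos: [0.4883, 0.1825, 0.1425]
tcp_rot: [[-1.0, 0.02, 0.0], [0.02, 1.0, 0.0], [-0.0, 0.0, -1.0]]
ft_force: [0.0, 0.5, -1.1]
finger_gap: 0.0302
gripper_force: 30.0
```

```bash
python3 f8.py .187 -.02; python3 -c "
from h import *
snap('scene');find('tray','scene',1);find('pin','scene',3);print(bot.get_obs()['ft_torque'])"
```

```text
eye [0.5777 0.181  0.1542] tip in eye mm [-0.4294 -9.0327 -0.1243] ft [ 0.04  0.51 -1.11]
t 29.9 shift [-1.1   0.03 -0.02] turn -0.002 alt 3.14 rows 1 q6 -1.36 gap 0.0302
tray scene 0.9 [0.656 0.189 0.094] [386. 190.]
pin scene 0.53 [0.315 0.162 0.015] [288. 180.]
[0.01141452 0.00861773 0.05727666]
```

Request:
{"name": "servo_tool", "arguments": {
  "targets": "-0.5 0 0 0 1;-1 0 0 0 1;-1.5 0 0 0 1;-2 0 0 0 1;-2.5 0 0 0 1;-3 0 0 0 1;-3.4 0 0 0 1;-3.4 0 0 0 1;-3.4 0 0 0 1"
}}

```text
t: 30.95
ee_pos: [0.5216, 0.1818, 0.1423]
tcp_rot: [[-1.0, 0.02, -0.0], [0.02, 1.0, -0.0], [0.0, -0.0, -1.0]]
ft_force: [-0.2, 0.2, -1.2]
finger_gap: 0.0301
gripper_force: 30.0
```

```bash
python3 f8.py .187 -.042
python3 - <<'E'
from f4 import *
T=snap("top");S=snap("scene");np.save("T6.npy",T);np.save("S6.npy",S)
import f7 as f
print("loaded",f.fit(S,[f.A2],.1,.26))
# compare patch just behind inner mouth of the eye before/after insertion
S4=np.load("S5.npy")
for s in(.005,.012,.03):
    q=ptw(.187,[-.0165,.063-.03-s,-.0055]);u,v=w2p("scene",q).round().astype(int);print(s,(u,v),S4[v-1:v+2,u].tolist(),S[v-1:v+2,u].tolist())
E
```

```text
eye [0.5777 0.181  0.1542] tip in eye mm [ -0.4628 -42.3941  -0.3191] ft [-0.21  0.21 -1.16]
t 30.95 shift [ 0.04  0.03 -0.04] turn -0.001 alt 3.14 rows 1 q6 -1.37 gap 0.0301
control (np.float64(5.551115123125783e-17), np.float64(4.389641479399186)) (np.float64(5.551115123125783e-17), np.float64(34.26193292310565))
loaded (np.float64(0.19000000000000009), np.float64(5.682910102936745)) (np.float64(0.16900000000000007), np.float64(39.2363459622395))
rod dx,dz [0.015 0.003] 41.82817240218378 41.82817240218378
loaded (np.float64(0.19000000000000009), np.float64(5.706126482970901))
0.005 (np.int64(374), np.int64(170)) [[116, 118, 121], [132, 135, 138], [220, 224, 227]] [[184, 189, 193], [199, 202, 209], [153, 157, 160]]
0.012 (np.int64(376), np.int64(171)) [[126, 127, 131], [185, 189, 196], [220, 223, 228]] [[175, 177, 182], [206, 211, 216], [207, 212, 217]]
0.03 (np.int64(381), np.int64(173)) [[127, 130, 133], [198, 201, 207], [217, 219, 223]] [[127, 130, 134], [199, 203, 208], [217, 219, 224]]
```

The tip shows past the inner mouth: the pixels at 5–12 mm changed, those at 30 mm did not. No side force was felt. I push it 5 mm deeper, lower it a little and release.

Request:
{"name": "servo_tool", "arguments": {
  "targets": "-0.3 0 0 0 1;-0.5 0 0.1 0 1;-0.5 0 0.2 0 1;-0.5 0 0.2 0 1;-0.5 0 0.2 0 0.3;-0.5 0 0.2 0 0.2;-0.5 0 0.2 0 0.1;-0.5 0 0.2 0 0;-0.5 0 0.2 0 -0.3;-0.5 0 0.2 0 -0.5;-0.5 0 0.2 0 -0.5;-0.5 0 0.2 0 -0.5"
}}

```text
t: 32.25
ee_pos: [0.5267, 0.1817, 0.1404]
tcp_rot: [[-1.0, 0.02, -0.0], [0.02, 1.0, -0.0], [0.0, -0.0, -1.0]]
ft_force: [0.4, -0.2, -0.5]
finger_gap: 0.0701
gripper_force: 0.0
```

Run:
```python
from f4 import *
T=snap("top");S=snap("scene")
find("pin","scene",4);find("tray","scene",1)
for s in(.005,.012,.02,.03):
  for dz in(0,.004):
    q=ptw(.187,[-.0165,.063-.03-s,-.0055+dz]);u,v=w2p("scene",q).round().astype(int);print(s,dz,S[v,u],np.load("S5.npy")[v,u])
print(bot.get_obs()["finger_gap"])
```

```text
pin scene 0.67 [0.317 0.162 0.014] [289. 180.]
pin scene 0.64 [0.542 0.173 0.144] [351. 167.]
tray scene 0.77 [0.655 0.191 0.085] [386. 192.]
0.005 0 [185 187 193] [132 135 138]
0.005 0.004 [169 173 177] [116 118 121]
0.012 0 [159 161 166] [185 189 196]
0.012 0.004 [208 213 217] [126 127 131]
0.02 0 [126 127 131] [131 132 137]
0.02 0.004 [122 123 126] [116 118 121]
0.03 0 [126 127 130] [198 201 207]
0.03 0.004 [118 118 121] [127 130 133]
0.07047934138251456
```

Request:
{"name": "servo_tool", "arguments": {
  "targets": "0 0 -1 0 -0.5;0 0 -3 0 -0.5;0 0 -6 0 -0.5;0 0 -10 0 -0.5;0 0 -13 0 -0.5;7 -10 -13 0 -0.5;14 -25 -13 0 -0.5;14 -25 -13 0 -0.5;14 -25 -13 0 -0.5;14 -25 -13 0 -0.5;14 -25 -13 0 -0.5;14 -25 -13 0 -0.5"
}}

```text
t: 33.65
ee_pos: [0.3804, -0.0685, 0.2715]
tcp_rot: [[-1.0, 0.027, 0.001], [0.027, 1.0, -0.002], [-0.001, -0.002, -1.0]]
ft_force: [0.6, 1.1, -0.5]
finger_gap: 0.0701
gripper_force: 0.0
```

```bash
cat > f9.py <<'E'
from f4 import *
import f7 as f
from scipy.optimize import minimize
T=snap("top");S=snap("scene");np.save("T7.npy",T);np.save("S7.npy",S)
print("t",bot.get_obs()["t"])
find("pin","scene",3);find("pin","top",3);find("tray","scene",1);find("tray","top",1);find("punch1","scene",3)
print("loaded",f.fit(S,[f.A2],.1,.3))
# cube in top view
x,y,w,h=225,170,50,45
c=T[y:y+h,x:x+w].astype(float);r=c[:,:,0]/np.maximum(c[:,:,2],1);m=((r>.8)&(c[:,:,2]>110)).astype(np.uint8)
for row in m: print(''.join('#' if v else '.' for v in row))
E
python3 f9.py
```

```text
control (np.float64(5.551115123125783e-17), np.float64(4.389641479399186)) (np.float64(5.551115123125783e-17), np.float64(34.26193292310565))
loaded (np.float64(0.19000000000000009), np.float64(5.682910102936745)) (np.float64(0.16900000000000007), np.float64(39.2363459622395))
rod dx,dz [0. 0.] 41.82817240218378 41.82817240218378
t 33.75
pin scene 0.57 [0.542 0.17  0.144] [351. 167.]
pin scene 0.43 [0.653 0.196 0.086] [386. 190.]
tray scene 0.86 [0.653 0.199 0.085] [386. 190.]
tray top 0.97 [0.646 0.216 0.094] [247. 163.]
punch1 scene 0.72 [ 0.539 -0.48   0.007] [204. 350.]
punch1 scene 0.55 [0.643 0.172 0.086] [379. 193.]
punch1 scene 0.41 [0.63  0.248 0.109] [387. 174.]
loaded (np.float64(0.2200000000000001), np.float64(5.945174794044915))
#############################################.....
#############################################.....
#############################################.....
#############################################.....
#############################################.....
#############################################.....
##########################################
[... 1246 characters left out ...]
#####................................
..################................................
.#################................................
###################...............................
.##################...............................
.##################...............................
.##################...............................
..##################..............................
..##################..............................
..##################..............................
...#################..............................
...##################.............................
...##################.............................
...##################.............................
```

Request:
{"name": "servo_tool", "arguments": {
  "targets": "0 0 0 0 -0.5;0 0 0 0 -0.5;0 0 0 0 -0.5;0 0 0 0 -0.5;0 0 0 0 -0.5;0 0 0 0 -0.5;0 0 0 0 -0.5;0 0 0 0 -0.5;0 0 0 0 -0.5;0 0 0 0 -0.5"
}}

```text
t: 35.0
ee_pos: [0.3818, -0.0655, 0.2705]
tcp_rot: [[-1.0, 0.02, 0.0], [0.02, 1.0, -0.0], [-0.0, -0.0, -1.0]]
ft_force: [-0.0, -0.2, -0.1]
finger_gap: 0.0704
gripper_force: 0.0
```

```bash
python3 f9.py | grep -v '[.#]\{20\}'
python3 - <<'E'
from f4 import *
S=np.load("S7.npy");
for k in range(3):
    S2=snap("scene");print(np.abs(S2.astype(int)-S).max(), np.abs(S2.astype(int)-S)[140:220,330:430].mean());find("punch1","scene",4)
E
```

```text
control (np.float64(5.551115123125783e-17), np.float64(4.389641479399186)) (np.float64(5.551115123125783e-17), np.float64(34.26193292310565))
loaded (np.float64(0.19000000000000009), np.float64(5.682910102936745)) (np.float64(0.16900000000000007), np.float64(39.2363459622395))
rod dx,dz [0. 0.] 41.82817240218378 41.82817240218378
t 35.1
pin scene 0.61 [0.315 0.162 0.015] [288. 180.]
pin scene 0.56 [0.539 0.169 0.143] [350. 167.]
pin scene 0.3 [0.647 0.191 0.088] [383. 190.]
pin top 0.6 [0.309 0.165 0.033] [260. 263.]
tray scene 0.74 [0.649 0.193 0.089] [384. 190.]
punch1 scene 0.45 [0.643 0.154 0.094] [377. 194.]
punch1 scene 0.44 [ 0.54  -0.484  0.005] [203. 352.]
loaded (np.float64(0.2170000000000001), np.float64(5.534989922449388))
152 7.965958333333333
punch1 scene 0.67 [ 0.538 -0.48   0.005] [204. 350.]
punch1 scene 0.53 [ 0.363 -0.196  0.015] [228. 246.]
punch1 scene 0.44 [0.647 0.161 0.095] [379. 193.]
155 9.327416666666666
punch1 scene 0.61 [ 0.538 -0.48   0.008] [204. 350.]
punch1 scene 0.57 [0.63  0.246 0.106] [387. 175.]
punch1 scene 0.43 [0.646 0.169 0.091] [380. 193.]
punch1 scene 0.2 [0.538 0.174 0.141] [350. 167.]
151 7.7588333333333335
punch1 scene 0.64 [0.648 0.164 0.09 ] [380. 194.]
punch1 scene 0.51 [ 0.539 -0.479  0.004] [204. 350.]
punch1 scene 0.4 [0.632 0.244 0.102] [387. 176.]
```

The tray is swinging on its bar (pictures keep changing), so I wait for it to settle.

Request:
{"name": "servo_tool", "arguments": {
  "targets": "0 0 0 0 -0.5;0 0 0 0 -0.5;0 0 0 0 -0.5;0 0 0 0 -0.5;0 0 0 0 -0.5;0 0 0 0 -0.5;0 0 0 0 -0.5;0 0 0 0 -0.5;0 0 0 0 -0.5;0 0 0 0 -0.5;0 0 0 0 -0.5;0 0 0 0 -0.5"
}}

```text
t: 36.85
ee_pos: [0.3818, -0.0654, 0.2704]
tcp_rot: [[-1.0, 0.02, -0.0], [0.02, 1.0, -0.0], [0.0, -0.0, -1.0]]
ft_force: [-0.9, 0.8, -0.3]
finger_gap: 0.0707
gripper_force: 0.0
```

Request:
{"name": "servo_tool", "arguments": {
  "targets": "0 0 0 0 -0.5;0 0 0 0 -0.5;0 0 0 0 -0.5;0 0 0 0 -0.5;0 0 0 0 -0.5;0 0 0 0 -0.5;0 0 0 0 -0.5;0 0 0 0 -0.5;0 0 0 0 -0.5;0 0 0 0 -0.5;0 0 0 0 -0.5;0 0 0 0 -0.5"
}}

```text
t: 38.05
ee_pos: [0.3818, -0.0654, 0.2704]
tcp_rot: [[-1.0, 0.02, -0.0], [0.02, 1.0, 0.0], [0.0, 0.0, -1.0]]
ft_force: [-0.5, 0.6, -0.2]
finger_gap: 0.0707
gripper_force: 0.0
```

Request:
{"name": "servo_tool", "arguments": {
  "targets": "0 0 0 0 -0.5;0 0 0 0 -0.5;0 0 0 0 -0.5;0 0 0 0 -0.5;0 0 0 0 -0.5;0 0 0 0 -0.5;0 0 0 0 -0.5;0 0 0 0 -0.5;0 0 0 0 -0.5;0 0 0 0 -0.5;0 0 0 0 -0.5;0 0 0 0 -0.5"
}}

```text
t: 39.25
ee_pos: [0.3818, -0.0655, 0.2705]
tcp_rot: [[-1.0, 0.02, 0.0], [0.02, 1.0, 0.0], [-0.0, 0.0, -1.0]]
ft_force: [-0.6, -0.1, -0.3]
finger_gap: 0.0705
gripper_force: 0.0
```

```bash
cat > sw.py <<'E'
from h import *
L=[]
for k in range(14):
    im=snap("top").astype(float)[150:185,205:290]; r=im[:,:,0]/np.maximum(im[:,:,2],1)
    s=(np.clip((r-.55)/.35,0,1)).mean(0); L.append((round(s[50:].sum(),2),round(s[:12].sum(),2)))
print(bot.get_obs()["t"],L)
E
python3 sw.py; python3 f9.py | grep -v '[.#]\{20\}' | tail -12
```

```text
39.95 [(np.float64(20.44), np.float64(5.79)), (np.float64(20.44), np.float64(5.79)), (np.float64(20.44), np.float64(5.79)), (np.float64(20.44), np.float64(5.79)), (np.float64(20.44), np.float64(5.79)), (np.float64(20.43), np.float64(5.79)), (np.float64(20.44), np.float64(5.79)), (np.float64(20.44), np.float64(5.79)), (np.float64(20.44), np.float64(5.79)), (np.float64(20.44), np.float64(5.79)), (np.float64(20.44), np.float64(5.79)), (np.float64(20.44), np.float64(5.79)), (np.float64(20.44), np.float64(5.79)), (np.float64(20.43), np.float64(5.79))]
control (np.float64(5.551115123125783e-17), np.float64(4.389641479399186)) (np.float64(5.551115123125783e-17), np.float64(34.26193292310565))
loaded (np.float64(0.19000000000000009), np.float64(5.682910102936745)) (np.float64(0.16900000000000007), np.float64(39.2363459622395))
rod dx,dz [0. 0.] 41.82817240218378 41.82817240218378
t 40.05
pin scene 0.61 [0.541 0.17  0.141] [350. 168.]
pin scene 0.46 [0.316 0.163 0.016] [289. 180.]
pin top 0.23 [ 0.377 -0.051  0.011] [323. 245.]
tray scene 0.85 [0.65  0.193 0.087] [385. 190.]
tray top 0.73 [0.645 0.313 0.177] [214. 156.]
punch1 scene 0.49 [0.644 0.156 0.096] [378. 193.]
loaded (np.float64(0.2110000000000001), np.float64(5.876129505377172))
```

```bash
cat > f10.py <<'E'
from f4 import *
T=np.load("T7.npy");S=np.load("S7.npy")
PB=[(-15,15,-15,15,-15,15),(15,97,-3.6,3.6,-3.6,3.6)]
def soft(im,roi):
    x,y,w,h=roi;c=im[y:y+h,x:x+w].astype(float);r=c[:,:,0]/np.maximum(c[:,:,2],1)
    return np.clip((r-.55)/.3,0,1)*(c[:,:,2]>90)
R=[("top",T,(244,193,24,12)),("scene",S,(337,155,20,26))]
ms=[soft(im,r) for _,im,r in R]
for m in ms:
    for row in m: print(''.join(' .:+#'[int(v*4.99)] for v in row))
f=lambda q:sum(np.abs(render(n,[q[0],q[1],q[2],-.0186],r,q[3],PB)-m).sum() for (n,im,r),m in zip(R,ms))
p0=np.array([.528,.181,.146,.1])
r=minimize(f,p0,method="Nelder-Mead",options=dict(initial_simplex=p0+np.vstack([np.zeros(4),np.diag([.006,.006,.006,.1])]),xatol=1e-4,fatol=.02,maxiter=600));q=r.x
tip=q[:3]+rot(-.0186,q[3])@[.097,0,0]
for th in(.205,.215):print(q,r.fun,"tip in eye mm",1000*rot(p[3],th).T@(tip-ptw(th,EYE)))
E
python3 f10.py
```

```text
++++####################
....:#############+++++#
     +############:....:
     +############:     
     +############:     
     +############:     
     :############:     
      +##########:      
        :::: ::         
                        
                        
                        
                    
                    
                    
                    
                    
        .           
       #######::    
#     +##########   
###   ###########   
###  +###########:  
###  ############+  
##+ :#############  
##: +##############.
##: :###############
##:  ###############
##:  +############  
##   :###########   
#     ##########+   
      :#########    
        :+######    
                   +
                 .##
                :###
               :####
.:.          .######
#####::::.  :#######
[0.5268 0.1805 0.1315 0.2912] 121.9198033296427 tip in eye mm [ -0.2738 -42.0325  10.1296]
[0.5268 0.1805 0.1315 0.2912] 121.9198033296427 tip in eye mm [ -0.1141 -42.0325  12.8066]
```

```bash
sed -i 's/(244,193,24,12)/(244,196,24,9)/; s/(337,155,20,26)/(341,158,12,16)/' f10.py; python3 f10.py | tail -2
python3 - <<'E'
from h import *
o=bot.get_obs();print(o["t"],o["ee_pos"],o["finger_gap"],o["q"])
S=snap("scene")
for q in("hammer","mallet","bench_block","ring_stand","jar","pen"): find(q,"scene",1)
E
```

```text
[0.5259 0.1802 0.1317 0.2755] 28.406677026540315 tip in eye mm [ -0.8386 -41.587    8.9706]
[0.5259 0.1802 0.1317 0.2755] 28.406677026540315 tip in eye mm [ -0.6904 -41.587   11.6533]
40.3 [ 0.38180622 -0.06542561  0.27044666] 0.07092472702900945 [-3.94109730e-01 -2.64096155e-01  1.86610007e+00 -4.78357298e-06
  1.53955882e+00 -1.94516214e+00]
hammer scene 0.96 [ 0.756 -0.045  0.024] [379. 267.]
mallet scene 0.57 [ 0.737 -0.352  0.036] [309. 344.]
bench_block scene 0.72 [0.539 0.168 0.145] [349. 167.]
ring_stand scene 0.71 [ 0.396 -0.052  0.004] [269. 225.]
jar scene 0.7 [0.48  0.419 0.051] [368. 152.]
pen scene 0.64 [ 0.366 -0.194  0.011] [229. 247.]
```

Request:
{"name": "servo_tool", "arguments": {
  "targets": "0 0 0 0 -0.5;0 0 0 0 -0.5;0 0 0 0 -0.5;0 0 0 0 -0.5;0 0 0 0 -0.5;0 0 0 0 -0.5;0 0 0 0 -0.5;0 0 0 0 -0.5;0 0 0 0 -0.5;0 0 0 0 -0.5;0 0 0 0 -0.5;0 0 0 0 -0.5"
}}

```text
t: 41.85
ee_pos: [0.3818, -0.0654, 0.2704]
tcp_rot: [[-1.0, 0.02, 0.0], [0.02, 1.0, -0.0], [-0.0, -0.0, -1.0]]
ft_force: [-0.3, 0.6, 0.5]
finger_gap: 0.0706
gripper_force: 0.0
```

Run:
```python
from h import *
for n,f,(x,y,w,h) in(("scene","S7.npy",(335,140,80,70)),("top","T7.npy",(205,130,85,75))):
    d=np.abs(snap(n).astype(int)-np.load(f))[y:y+h,x:x+w];print(n,d.max(),d.mean().round(2))
S=np.load("S7.npy");T=np.load("T7.npy")
# tray tilt: tray wall edges top view at both ends (u direction)
r=T[150:185,205:290].astype(float);r=r[:,:,0]/r[:,:,2]
for row in (r>.75).astype(int)[::4]: print(''.join('.#'[v] for v in row))
find("punch1","scene",4)
```

```text
scene 13 0.48
top 4 0.5
....######................#############################################..............
##########................#############################################..............
#########................##############################################..............
...######.................############################################...............
..#######................#############################################...............
..#################.....##############################################...............
.........#############################################################...............
.......................###############################################...............
.......................##############################################................
punch1 scene 0.69 [ 0.54  -0.483  0.005] [203. 352.]
punch1 scene 0.58 [0.538 0.168 0.143] [349. 167.]
punch1 scene 0.53 [0.644 0.156 0.095] [378. 194.]
punch1 scene 0.25 [ 0.362 -0.198  0.014] [227. 246.]
```

Everything is still and in place, so I hand in.

```bash
python3 -c "
from rig import bot
print(bot.hand_in())"
```

```text
the job is handed in; nothing more can be done
None
```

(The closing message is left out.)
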